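# Free a tag arm from its spring bar with a forked tool

## Task

A wooden price-tag arm is linked to the black display stand by a spring bar. With the forked tool, gently push the bar's collar sideways until the arm's eye pops up free of the bar, put the tool back upright in its wooden holder, all the way down, and lay the tag arm flat in the shallow wooden tray, right side up. Do not disturb the bottle, the jar or the pepper mill.

Things in the scene. Friction and masses are not known exactly. Their poses are not given: they have to be found in the camera images.
- stand: Black steel display stand, fixed. Origin on the table right below the spring bar; x points from the arm's card end to its eye, z up. All stand points share these axes. Foot 12 mm high: beam x -165 to -10, 50 mm wide; cross foot x -25 to 25, y -110 to 60. A spring lifter (2 N) under the arm's tongue at x -22 to -12 raises a freed eye about 20 mm and keeps it up, above the bar.
- bar_line (a point): Point on the spring bar's axis amid the tag arm's eye, 62 mm above the table. The bar lies along the stand's y: a 6 mm steel pin from a housing (30 mm in x, y -80 to -44 from here, 14 mm higher than here) through the eye (y -2.5 to 2.5) into a lug (y 4.5 to 10.5, 26 mm in x, 16 mm higher than here).
- push_gap (a point): Point on the pin's axis 8.5 mm to -y of bar_line, in the gap between eye and collar, where the fork can straddle the pin. The collar on the pin is 21 mm across, 4 thick; its face towards the eye stands anywhere 6 to 14 mm to -y of here (clamped there, differs each time): find it by touch and push it to -y.
- bar: The sprung pin with its collar. Origin at the pin's tip, 8.5 mm to +y of bar_line when extended; moves to -y when pushed. 4 N at first touch, plus 0.25 N per mm. The tip leaves the eye after 11 mm; hard stop at 17 mm. Springs back when let go. More than 30 N harms it.
- rail (a point): Underside of the flat rail over the bar, 62 mm above bar_line. Rail 32 mm in x, y -110 to 60, 6 thick, on 12 mm round posts at y -100 and 50. It keeps an upright tool away from the bar: the handle must lean to the stand's -x (over the tag arm), some 28 to 45 degrees from upright, so that the prongs reach in under the rail.
- saddle (a point): Top of the saddle by the eye, where the arm rests, 55 mm to -x of bar_line, 52 mm above the table; a second one 83 mm further to -x. Each is 14 mm long in x, with side cheeks 38 mm across over all, 13 mm higher than here. Between them is free room for fingers, down to the foot.
- tag_mid (a point): Centre of the tag arm's wooden grip, half-way up; grasp it across y. x points to the eye, z up. Beech bar (x -58 to 52) 24 wide, 22 high; then a steel tongue 5 thick (y), 22 high, to x 104; a blank upright card 50 wide (y), 3 thick, stands at x -53, up to 39 mm above here. 110 g. Once freed it slopes about 8 degrees, eye end up.
- tag_eye (a point): Centre of the 9 mm square eye in the arm's tongue, 92 mm along x from tag_mid, 1 mm lower.
- tool_fork (a point): Middle of the forked tool's slot, 9 mm above the prong tips. z points up the handle, x is the line across the two prongs. Slot 13 wide (x), 18 deep, open at the tips; prongs 5 wide (x), 6 thick (y), 23 across both. In use the pin goes through the slot along the tool's y. Tool 80 g, 132 long, stands prongs down in its holder.
- tool_handle (a point): Middle of the tool's black handle, 89 mm above tool_fork along z; handle 20 (x) by 16 (y), 66 long. Grasp it across y. A steel flange 22 (x) by 38 (y), 4 thick, its underside 36 mm below this point, rests on the holder's rim.
- holder_mouth (a point): Centre of the holder's mouth, on its top face, 72 mm above the table. Fixed beech block 70 (x) by 60 (y); pocket 34 (x) by 20 (y), 66 deep. The tool fits with its x along the pocket's x, either way round; fully down, tool_fork is 53 mm below this point.
- tray: Shallow open beech tray, fixed, 240 (x) by 150 (y), 32 high, walls and floor about 7 thick. Origin at the centre of its underside.
- bottle: Bystander: brown bottle, 60 across, 200 high. Origin under its foot.
- jar: Bystander: glass jar, 70 across, 90 high. Origin under its foot.
- mill: Bystander: dark wooden pepper mill, 54 across, 120 high. Origin under its foot.
There are look-alikes about, which are no part of the job. What is shaped like the part that bears tag_mid but turquoise is not meant. Leave any red look-alike of the part that bears tool_fork alone.

How it is judged:
On the way:
1. with the tool still pressing on the spring bar, the arm's eye has popped up above the bar (more than 74 mm above the table) (contact force between tool and bar above 1.5 N and z of tag_eye in the frame of stand above 0.074 m), for 0.1 s.
At the end, for the whole second after the job is handed in: Tag arm at rest in the tray, flat and right side up (0.15 rad), centre within 75 mm (x) and 55 mm (y) of the tray's centre, under 30 mm above the tray's underside. Tool at rest upright (0.12 rad) in its holder: tool_fork within 10 mm of the mouth's axis, over 46 mm below it (x of tag_mid in the frame of tray between -0.075 and 0.075 m and y of tag_mid in the frame of tray between -0.055 and 0.055 m and z of tag_mid in the frame of tray below 0.03 m and angle between tag_mid's own z axis and vertical below 0.15 rad and linear speed of each of tag, tool below 0.02 m/s and horizontal distance between tool_fork and holder_mouth below 0.01 m and z of tool_fork in the frame of holder_mouth below -0.046 m and angle between tool_fork's own z axis and vertical below 0.12 rad); the robot touches nothing.
It fails at once if the tool pushes on the spring bar with more than 30 N (contact force between tool and bar above 30 N).
It fails at once if the bottle is moved by more than 30 mm (distance of bottle from where it was at the start of the episode above 0.03 m).
It fails at once if the jar is moved by more than 30 mm (distance of jar from where it was at the start of the episode above 0.03 m).
It fails at once if the mill is moved by more than 30 mm (distance of mill from where it was at the start of the episode above 0.03 m).
It also fails if it takes over 72 s, if anything falls off the work surface, if the arm or the gripper's body presses on something with over 40 N, if the wrist force passes 120 N, or if a joint passes its speed limit or range.

## Robot

A 6-joint arm with a two-finger parallel gripper is mounted at the origin on the work surface. World frame = base frame: x ahead of the robot, y to its left, z up, the work surface at z = 0. Lengths are in m, angles in rad, forces in N, time in s.
With the tool pointing down it reaches from about 0.35 to 1 m from the base axis. Payload 7.1 kg.
Tool frame: the origin (TCP) lies between the finger pads; the fingertips stand 11 mm ahead of it and the grasp point (between the pads) lies 8 mm behind it; x points along the fingers, z is the direction in which the jaws open and shut, and the axes are right-handed (so a half turn about x gives the same grasp; the last joint's range is limited). The gripper opens to 85 mm and grips with 20 to 120 N. Pads are 22 mm wide; open, the fingers measure 114 mm over their backs; the gripper's body (76 mm by 85 mm) begins 54 mm behind the grasp point. The pads swing forward as they close: fully open they stand 13 mm farther back than shut.
Start: joints at [1.252, 0.423, 1.63, -0, 1.089, -0.019], TCP at [0.185, 0.597, 0.222] pointing down, gripper open.
Joint ranges: [-3, 3], [-0.9, 2.11], [0.09, 2.58], [-1.31, 4.45], [0.11, 2.69], [-2.54, 2.54]. Speed limits (rad/s): [2.39, 2.39, 3.01, 3.14, 3.14, 3.14].

## Interface

Orientations are given as a unit quaternion [x, y, z, w].
In Python, from cell import bot gives the robot as it stands.
- The arm moves only by the tool send_rows, never from a script. Its argument "increments" is one flat list of numbers, 4 for each row, row after row: the shift along the world's x, y, z in m, then the turn about the world's z in rad. A call has 1 to 10 rows; each row shifts and turns the commanded pose from where the row before left it; what a row does not reach is not made up. A row lasts 1/12 s, in which the tool goes at most 41.7 mm and 7.16 degrees, less where a joint would pass 70% of its speed; a pose out of reach is approached as far as the arm can. A call is refused whole if a number of a shift passes 0.0417 or a number of a turn 0.125, either way. A call with a gripper value outside its range is refused whole. "jaw" is the opening in per cent of the stroke, from 0 (shut) to 100 (fully open), set as the call begins (left out, the last holds). The fingers move at their own pace and stop on an object; "squeeze" is the grip in N (left out, the last holds). Time passes only in rows, so rows that do not move let the fingers close. It gives the time, the measured TCP pose, the force and the opening at its end, in the units of the state.
- bot.get_state(): the state, without advancing time (a new reading comes with each control period).
- bot.capture(name): name is "scene" or "side" or "wrist"; returns the picture (384x512x3 uint8, blue, green, red); there is no depth.
- bot.calibration(name): a dict with "fx", "fy", "cx", "cy" (pixels), "pose" (4x4, takes a point from camera to world coordinates); the wrist camera has in their place "tool_from_camera" (4x4, takes a point from camera to tool coordinates, whose origin is the TCP and whose axes are the tool frame's). Camera axes: x right, y up, looking along -z (the intrinsics and any distortion apply to the point x, -y, -z); pixel columns grow to the right and rows downward; lengths in m; the calibration is good to about 2 mm. A picture is of the moment at which its call begins: read the wrist's pose just before it. calibration takes no time and is no camera call.
- bot.sign_off(): hands the job in, once; it reports no verdict.
The state is a dict: "time_s": time; "q": joint angles; "qd": joint speeds; "effort": joint torques, N m; "ee_pos": TCP position; "orientation": TCP orientation; "contact_force": force on the tool from outside, world axes, zero at the start; "wrist_torque": the same for the moment, N m; "grip_width": finger opening in m.
Only numpy, scipy, OpenCV 4.12 (cv2) and the standard library are available. Lean on these libraries where they do the work, as an engineer would, in place of code of your own. Each camera call takes 0.05 s, during which the arm holds its last target.

## Working session

There is one attempt and no reset: what is moved stays moved. The work goes in short steps, Python scripts to look and compute and a tool call to move; the robot and the scene stay as the last step left them, time stands still between calls to the robot, and variables do not carry over. Pictures are saved under pics/ and viewed, and the job is handed in when it is done.

Besides the shell and the picture viewer there is one more tool, called after "Call:" as name(argument=value, ...), one argument or row to a line, values as JSON. send_rows: Moves the arm, as the interface text tells. Its arguments: {"type":"object","properties":{"increments":{"type":"array","items":{"type":"number"}},"jaw":{"type":"number"},"squeeze":{"type":"number"}},"required":["increments"]}

```bash
ls -la; mkdir -p pics; cat > h.py <<'E'
import numpy as np, cv2
from cell import bot
from scipy.spatial.transform import Rotation as R
def st():
    s=bot.get_state(); return s
def snap(name,fn):
    im=np.asarray(bot.capture(name)); cv2.imwrite('pics/'+fn,im); return im
def campose(name,s=None):
    c=bot.calibration(name)
    if 'pose' in c: T=np.array(c['pose'])
    else:
        T=np.eye(4);T[:3,:3]=R.from_quat(s['orientation']).as_matrix();T[:3,3]=s['ee_pos'];T=T@np.array(c['tool_from_camera'])
    return c,T
def ray(c,T,u,v):
    d=T[:3,:3]@np.array([(u-c['cx'])/c['fx'],-(v-c['cy'])/c['fy'],-1.]); return T[:3,3],d/np.linalg.norm(d)
def onz(c,T,u,v,z):
    o,d=ray(c,T,u,v); return o+d*(z-o[2])/d[2]
def proj(c,T,p):
    q=T[:3,:3].T@(np.asarray(p)-T[:3,3]); return c['cx']+c['fx']*q[0]/-q[2], c['cy']-c['fy']*q[1]/-q[2]
def tri(rays):
    A=np.zeros((3,3));b=np.zeros(3)
    for o,d in rays:
        M=np.eye(3)-np.outer(d,d);A+=M;b+=M@o
    return np.linalg.solve(A,b)
E
python3 - <<'E'
from h import *
s=st();print(s)
for n in('scene','side','wrist'):
    snap(n,n+'0.png');c=bot.calibration(n);print(n,c)
E
```

```text
total 12
drwxr-xr-x  3 agent agent 4096 Dec  7 13:58 .
drwxr-xr-x 23 root  root  4096 Dec  7 13:57 ..
drwxr-xr-x  2 agent agent 4096 Dec  7 13:58 pics
{'time_s': 0.0, 'q': array([ 1.25198688e+00,  4.23838572e-01,  1.63067138e+00,  4.63438674e-05,
        1.08861156e+00, -1.90066302e-02]), 'qd': array([-0.00064277, -0.00049349, -0.00044487, -0.00035916, -0.00015812,
       -0.00109363]), 'effort': array([-6.35050365e-04, -5.57375264e+01, -2.81736606e+01, -2.62506347e-05,
        7.49995321e-03, -1.99774712e-05]), 'ee_pos': array([0.18437619, 0.59660652, 0.22085444]), 'orientation': array([-0.42001702,  0.56951699,  0.41941565,  0.56861816]), 'contact_force': array([ 0.12680367,  0.01597252, -0.16870146]), 'wrist_torque': array([-0.00945383,  0.02819328,  0.00812283]), 'grip_width': 0.08553389580778031}
scene {'fx': 435.38664882538814, 'fy': 435.38664882538814, 'cx': 247.58234891125286, 'cy': 193.6304066493588, 'pose': array([[-0.07862434, -0.54244458,  0.83640426,  1.39278024],
       [ 0.99675266, -0.05740929,  0.05646512,  0.04224834],
       [ 0.01738818,  0.83812771,  0.54519684, 
[... 206 characters left out ...]
4358,  0.27780787, -0.27763009,  0.30169078],
       [-0.39245982, -0.62265412,  0.6769617 ,  0.67022797],
       [ 0.01519777,  0.73152214,  0.68164829,  0.76195796],
       [ 0.        ,  0.        ,  0.        ,  1.        ]])}
wrist {'fx': 292.1671644088866, 'fy': 292.1671644088866, 'cx': 254.7438760397819, 'cy': 197.12664285019994, 'tool_from_camera': array([[ 1.22399641e-03,  2.78440008e-01, -9.60452843e-01,
        -1.52300951e-01],
       [-2.93027220e-04,  9.60453621e-01,  2.78439860e-01,
         7.10074876e-02],
       [ 9.99999208e-01, -5.93705617e-05,  1.25718228e-03,
         2.77207870e-04],
       [ 0.00000000e+00,  0.00000000e+00,  0.00000000e+00,
         1.00000000e+00]])}
```

View pics/scene0.png

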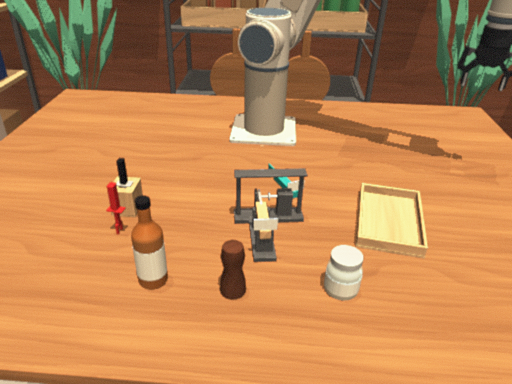

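View pics/side0.png

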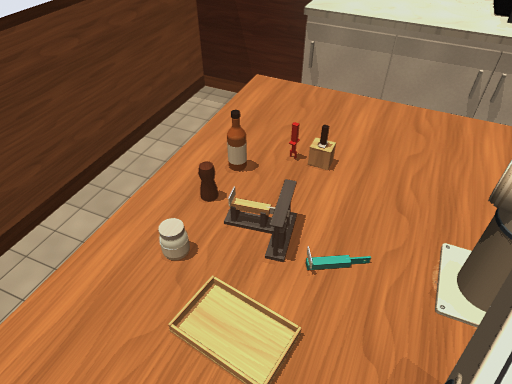

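View pics/wrist0.png

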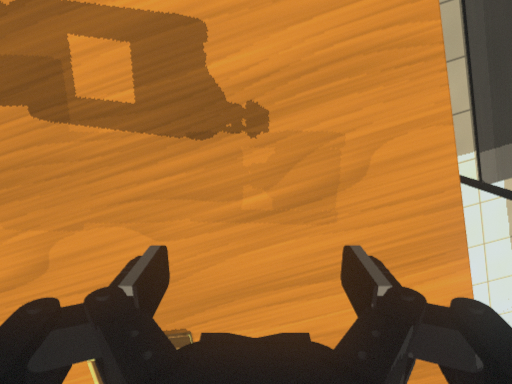

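```bash
python3 - <<'E'
from h import *
a=cv2.imread('pics/scene0.png');b=cv2.imread('pics/side0.png')
cv2.imwrite('pics/c1.png',cv2.resize(a[150:280,90:330],None,fx=3.3,fy=3.3,interpolation=cv2.INTER_CUBIC))
cv2.imwrite('pics/c2.png',cv2.resize(b[105:275,190:390],None,fx=3.5,fy=3.5,interpolation=cv2.INTER_CUBIC))
E
```

```text
(no output)
```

View pics/c1.png

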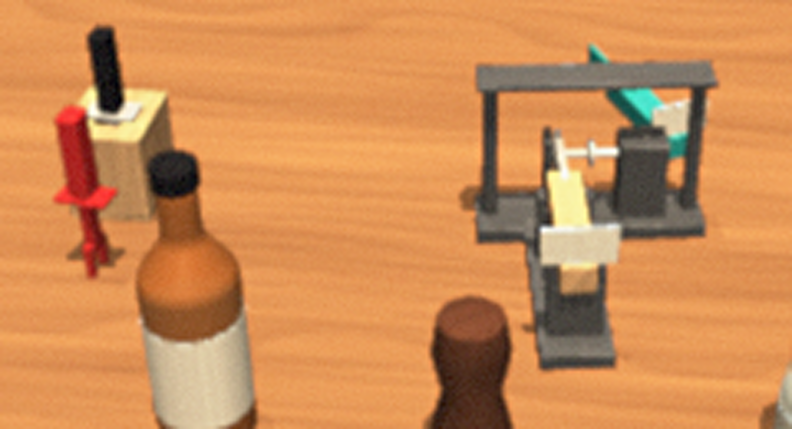

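View pics/c2.png

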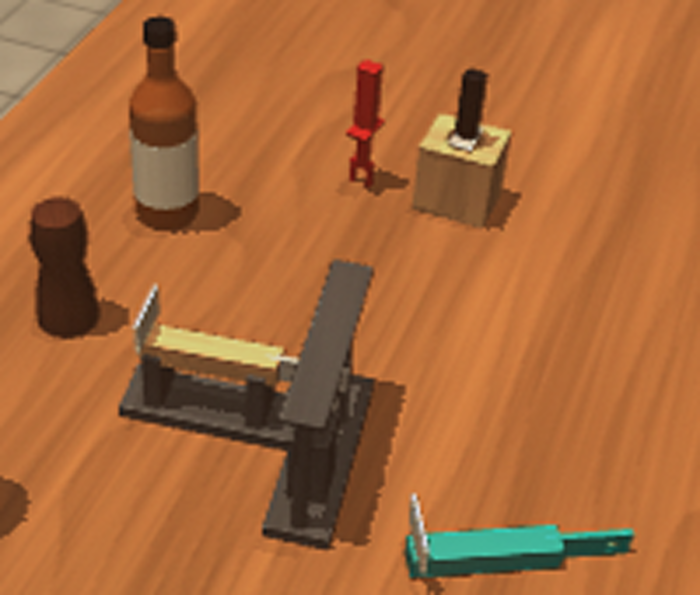

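```bash
python3 - <<'E'
from h import *
c1,T1=campose('scene');c2,T2=campose('side')
A=lambda x,y:(90+x/3.3,150+y/3.3)
B=lambda x,y:(190+x/3.5,105+y/3.5)
for n,p in dict(tl=(477,66),tr=(711,64),br=(717,85),bl=(478,90)).items():print('rail scene',n,onz(c1,T1,*A(*p),0.130).round(4))
for n,p in dict(tl=(333,261),tr=(373,267),br=(325,425),bl=(284,416)).items():print('rail side',n,onz(c2,T2,*B(*p),0.130).round(4))
for n,p in dict(l=(418,148),b=(436,114),r=(511,130),f=(498,165)).items():print('holder side',n,onz(c2,T2,*B(*p),0.072).round(4))
for n,p in dict(tr=(168,93),fr=(150,131)).items():print('holder scene',n,onz(c1,T1,*A(*p),0.072).round(4))
for n,p in dict(a=(95,30),b=(113,33)).items():print('handle top scene',n,onz(c1,T1,*A(*p),0.072+.004+.066).round(4))
print('handle top side',onz(c2,T2,*B(474,75),0.142).round(4))
# tray corners
for n,p in dict(a=(214,279),b=(300,327),c=(170,324)).items():print('tray side',n,onz(c2,T2,*p,0.032).round(4))
for n,p in dict(a=(362,185),b=(423,191),c=(425,246),d=(357,243)).items():print('tray scene',n,onz(c1,T1,*p,0.032).round(4))
for n,p in dict(mill=(233,292),bottle=(152,282),jar=(342,290),red=(118,232)).items():print(n,onz(c1,T1,*p,0.).round(3))
E
```

```text
rail scene tl [ 0.5133 -0.0488  0.13  ]
rail scene tr [0.4923 0.117  0.13  ]
rail scene br [0.5215 0.1202 0.13  ]
rail scene bl [ 0.5462 -0.0447  0.13  ]
rail side tl [ 0.5346 -0.0394  0.13  ]
rail side tr [ 0.5048 -0.0451  0.13  ]
rail side br [0.4805 0.1182 0.13  ]
rail side bl [0.5081 0.1217 0.13  ]
holder side l [ 0.5415 -0.2845  0.072 ]
holder side b [ 0.5431 -0.3438  0.072 ]
holder side r [ 0.4716 -0.3474  0.072 ]
holder side f [ 0.4679 -0.2892  0.072 ]
holder scene tr [ 0.4795 -0.2883  0.072 ]
holder scene fr [ 0.5333 -0.2861  0.072 ]
handle top scene a [ 0.5125 -0.3237  0.142 ]
handle top scene b [ 0.5154 -0.3096  0.142 ]
handle top side [ 0.5063 -0.313   0.142 ]
tray side a [0.5953 0.2513 0.032 ]
tray side b [0.3732 0.2838 0.032 ]
tray side c [0.6256 0.3866 0.032 ]
tray scene a [0.3867 0.2791 0.032 ]
tray scene b [0.3999 0.4351 0.032 ]
tray scene c [0.6291 0.3813 0.032 ]
tray scene d [0.6336 0.2338 0.032 ]
mill [ 0.774 -0.025  0.   ]
bottle [ 0.762 -0.192  0.   ]
jar [0.748 0.194 0.   ]
red [ 0.609 -0.314  0.   ]
```

```bash
python3 - <<'E'
from h import *
s=st();M=R.from_quat(s['orientation']).as_matrix();print(M.round(3))
c,T=campose('wrist',s);print(T.round(3))
print(s['time_s'])
E
```

```text
[[-0.    -0.955  0.295]
 [-0.001  0.295  0.955]
 [-1.     0.    -0.001]]
[[ 0.296 -0.918 -0.265  0.117]
 [ 0.955  0.283  0.085  0.618]
 [-0.002 -0.278  0.96   0.373]
 [ 0.     0.     0.     1.   ]]
0.15
```

Call:
send_rows(
  increments=[0.018,-0.032,0.01,0.025,0.018,-0.032,0.01,0.025,0.018,-0.032,0.01,0.025,0.018,-0.032,0.01,0.025,0.018,-0.032,0.01,0.025,0.018,-0.032,0.01,0.025,0.018,-0.032,0.01,0.025,0.018,-0.032,0.01,0.025],
  jaw=100,
  squeeze=30,
)

```text
time_s: 0.82
ee_pos: [0.3289, 0.3393, 0.302]
orientation: [-0.475, 0.524, 0.475, 0.524]
contact_force: [1.6, 0.3, 0.3]
grip_width: 0.0859
```

Call:
send_rows(
  increments=[0.018,-0.032,0,0.025,0.018,-0.032,0,0.025,0.018,-0.032,0,0.025,0.018,-0.032,0,0.025,0.018,-0.032,0,0.025,0.018,-0.032,0,0.025,0.018,-0.032,0,0.025,0.018,-0.032,0,0.025,0.018,-0.032,0,0.025,0,0,0,0],
)

```text
time_s: 1.65
ee_pos: [0.4931, 0.0485, 0.3017]
orientation: [0.53, -0.469, -0.529, -0.468]
contact_force: [-0.6, 0.2, 0.5]
grip_width: 0.0852
```

```bash
cat > ws.py <<'E'
from h import *
import sys,json
def wsnap(tag):
    s=st(); im=snap('wrist',tag+'.png'); 
    json.dump(dict(ee_pos=list(s['ee_pos']),orientation=list(s['orientation'])),open('pics/'+tag+'.json','w'))
    M=R.from_quat(s['orientation']).as_matrix()
    print(tag,'t',round(s['time_s'],2),'pos',s['ee_pos'].round(4),'jaw ang',np.degrees(np.arctan2(M[1,2],M[0,2])).round(2),'xdown',M[:,0].round(3),'F',s['contact_force'].round(2),'w',round(s['grip_width'],4),'q',s['q'].round(2))
    return im
def load(tag):
    s=json.load(open('pics/'+tag+'.json')); return campose('wrist',{k:np.array(v) for k,v in s.items()})
if __name__=='__main__':
    im=wsnap(sys.argv[1]); cv2.imwrite('pics/'+sys.argv[1]+'_x.png',cv2.resize(im,None,fx=1.5,fy=1.5,interpolation=cv2.INTER_CUBIC))
E
python3 ws.py w1
```

```text
w1 t 1.65 pos [0.4931 0.0485 0.3017] jaw ang 97.01 xdown [ 0.002 -0.002 -1.   ] F [-0.59  0.17  0.49] w 0.0852 q [ 0.08  0.14  1.83 -0.    1.18 -1.62]
```

View pics/w1_x.png

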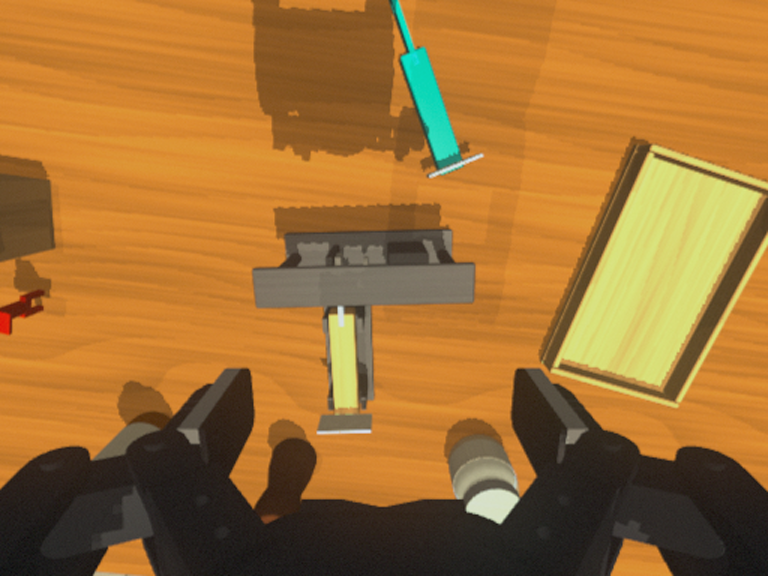

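```bash
python3 - <<'E'
from h import *
from ws import load
c,T=load('w1')
im=cv2.imread('pics/w1.png')
cv2.imwrite('pics/w1c.png',cv2.resize(im[140:300,150:340],None,fx=4,fy=4,interpolation=cv2.INTER_CUBIC)[:600])
pts=[(253,268),(475,262),(474,302),(255,307)]
P=[onz(c,T,u/1.5,v/1.5,0.130) for u,v in pts]
for p in P:print(p.round(4))
C=np.mean(P,0);y=(P[0]+P[3]-P[1]-P[2]);L=np.linalg.norm(y)/2;y/=np.linalg.norm(y);print('C',C,'len',L,'stand y',y)
x=np.cross(y,[0,0,1]);O=C+0.025*y;print('origin',O,'x',x,'tag_mid',O-0.092*x,'tray')
for u,v in[(650,146),(550,368),(678,405),(768,186)]:print('tray',onz(c,T,u/1.5,v/1.5,0.032).round(4))
for u,v in[(329,314),(354,314),(333,408),(356,409)]:print('beech top',onz(c,T,u/1.5,v/1.5,0.074).round(4))
for u,v in[(52,178),(55,248)]:print('holder',onz(c,T,u/1.5,v/1.5,0.072).round(4))
E
```

```text
[ 0.5064 -0.0485  0.13  ]
[0.4813 0.1172 0.13  ]
[0.5124 0.1221 0.13  ]
[ 0.5372 -0.0458  0.13  ]
C [0.50931694 0.03623418 0.13      ] len 0.16864404972962396 stand y [ 0.14791602 -0.98899992  0.        ]
origin [0.51301485 0.01150918 0.13      ] x [-0.98899992 -0.14791602  0.        ] tag_mid [0.60400284 0.02511746 0.13      ] tray
tray [0.3736 0.279  0.032 ]
tray [0.6014 0.2391 0.032 ]
tray [0.6272 0.3859 0.032 ]
tray [0.3946 0.3983 0.032 ]
beech top [0.5555 0.0068 0.074 ]
beech top [0.5527 0.0295 0.074 ]
beech top [0.6514 0.0192 0.074 ]
beech top [0.6497 0.0416 0.074 ]
holder [ 0.4643 -0.236   0.072 ]
holder [ 0.5247 -0.2386  0.072 ]
```

View pics/w1c.png

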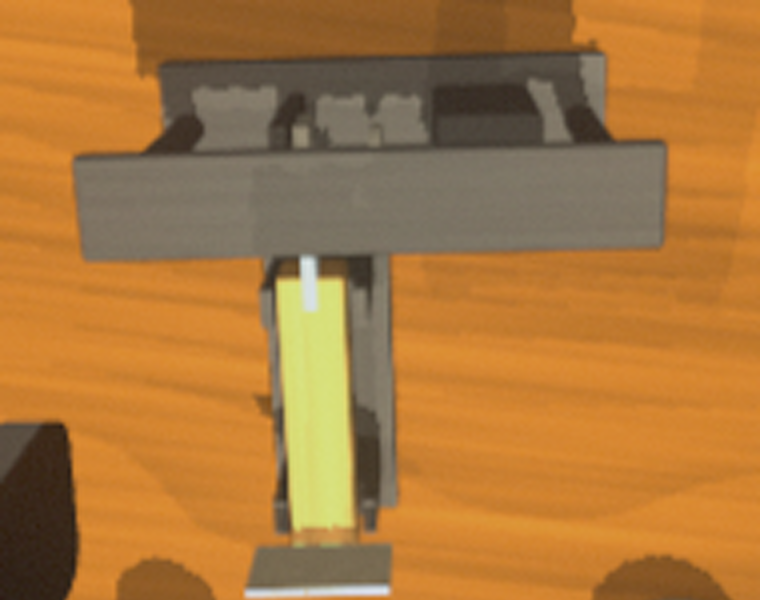

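Call:
send_rows(
  increments=[0,-0.036,0,-0.014,0,-0.036,0,-0.014,0,-0.036,0,-0.014,0,-0.036,0,-0.014,0,-0.036,0,-0.014,0,-0.036,0,-0.014,0,-0.036,0,-0.014,0,-0.036,0,-0.014,0,-0.036,0,-0.01,0,-0.036,0,0],
)

```text
time_s: 2.53
ee_pos: [0.4904, -0.3075, 0.3015]
orientation: [-0.501, 0.499, 0.501, 0.499]
contact_force: [0.3, 0.5, -0.4]
grip_width: 0.0852
```

Call:
send_rows(
  increments=[0,0,-0.02,0,0,0,0,0],
)

```text
time_s: 2.7
ee_pos: [0.489, -0.3067, 0.2785]
orientation: [-0.498, 0.5, 0.502, 0.5]
contact_force: [-0.2, 1.0, -1.4]
grip_width: 0.0855
```

```bash
python3 ws.py w2
```

```text
w2 t 2.7 pos [ 0.489  -0.3067  0.2785] jaw ang 90.05 xdown [-0.004  0.003 -1.   ] F [-0.17  1.02 -1.41] w 0.0855 q [-0.58  0.29  1.68  0.    1.17 -2.15]
```

View pics/w2_x.png

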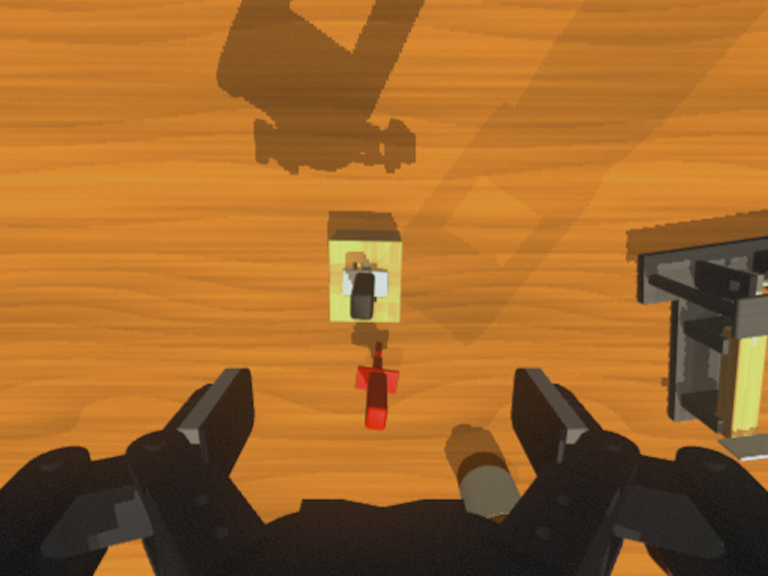

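```bash
python3 - <<'E'
from h import *
from ws import load
c,T=load('w2')
im=cv2.imread('pics/w2.png')
cv2.imwrite('pics/w2c.png',cv2.resize(im[145:295,200:290],None,fx=4,fy=4,interpolation=cv2.INTER_CUBIC))
h=[onz(c,T,u/1.5,v/1.5,0.072) for u,v in[(329,239),(401,241),(400,321),(331,321)]]
for p in h:print(p.round(4))
print('holder',np.mean(h,0))
E
```

```text
[ 0.4726 -0.3498  0.072 ]
[ 0.4743 -0.2906  0.072 ]
[ 0.5439 -0.2906  0.072 ]
[ 0.5439 -0.3504  0.072 ]
holder [ 0.50866236 -0.32032538  0.072     ]
```

View pics/w2c.png

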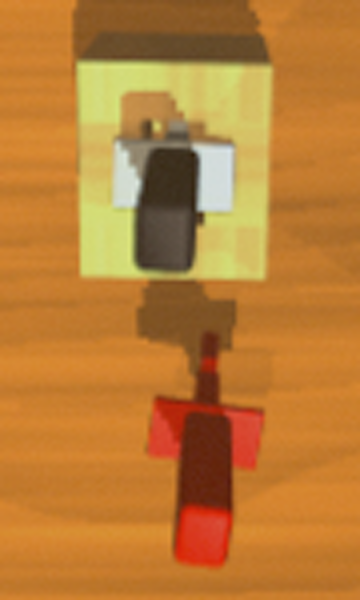

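```bash
python3 - <<'E'
from h import *
from ws import load
c,T=load('w2')
for n,u,v,z in[('top',165,241,.142),('topL',134,0+241,.142),('topR',194,241,.142),('topfar',163,270,.142),('topnear',165,211,.142),('flL',113,176,.076),('flR',236,176,.076),('flbot',150,212,.076),('fltop',215,142,.076),('pock',128,95,.072)]:
  print(n,onz(c,T,200+u/4,145+v/4,z).round(4))
c1,T1=campose('scene')
print('collar',onz(c1,T1,90+592/3.3,150+152/3.3,.062), 'eye',onz(c1,T1,90+562/3.3,150+155/3.3,.062),'hous',onz(c1,T1,90+618/3.3,150+152/3.3,.062))
E
```

```text
top [ 0.5099 -0.3202  0.142 ]
topL [ 0.5099 -0.3283  0.142 ]
topR [ 0.5099 -0.3127  0.142 ]
topfar [ 0.5178 -0.3209  0.142 ]
topnear [ 0.5018 -0.3201  0.142 ]
flL [ 0.5093 -0.3393  0.076 ]
flR [ 0.5093 -0.3008  0.076 ]
flbot [ 0.5211 -0.3279  0.076 ]
fltop [ 0.4984 -0.3074  0.076 ]
pock [ 0.4844 -0.3344  0.072 ]
collar [0.51202954 0.03571589 0.062     ] eye [0.51831354 0.01405857 0.062     ] hous [0.510027 0.054696 0.062   ]
```

Call:
send_rows(
  increments=[0.01,-0.006,-0.02,0,0.01,-0.007,-0.03,0,0,0,-0.03,0,0,0,-0.03,0,0,0,-0.03,0,0,0,-0.02,0,0,0,-0.01,0,0,0,0,0],
)

```text
time_s: 3.42
ee_pos: [0.5098, -0.3177, 0.11]
orientation: [-0.5, 0.499, 0.503, 0.499]
contact_force: [-1.2, 0.7, 0.5]
grip_width: 0.0852
```

```bash
python3 ws.py w3; python3 -c "
from h import *
snap('scene','s3.png')"
```

```text
w3 t 3.42 pos [ 0.5098 -0.3177  0.11  ] jaw ang 90.28 xdown [-0.003  0.002 -1.   ] F [-1.23  0.66  0.51] w 0.0852 q [-0.58  0.53  1.75  0.    0.86 -2.15]
```

View pics/w3_x.png

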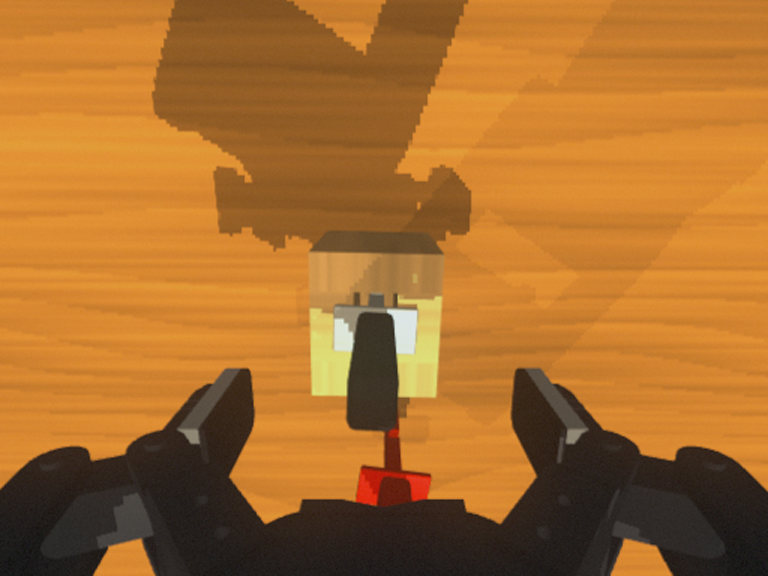

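Call:
send_rows(
  increments=[0,-0.002,-0.01,0,0,0,0,0],
)

```text
time_s: 3.68
ee_pos: [0.511, -0.3221, 0.1019]
orientation: [0.501, -0.499, -0.5, -0.499]
contact_force: [-0.9, -0.6, -0.3]
grip_width: 0.0856
```

Call:
send_rows(
  increments=[0,0,0,0,0,0,0,0,0,0,0,0,0,0,0,0,0,0,0,0,0,0,0,0],
  jaw=0,
  squeeze=40,
)

```text
time_s: 4.18
ee_pos: [0.5106, -0.322, 0.1018]
orientation: [0.501, -0.499, -0.501, -0.499]
contact_force: [-0.2, 0.2, 2.7]
grip_width: 0.0151
```

```bash
python3 ws.py w4
```

```text
w4 t 4.18 pos [ 0.5106 -0.322   0.1018] jaw ang 90.18 xdown [ 0. -0. -1.] F [-0.15  0.17  2.69] w 0.0151 q [-0.58  0.55  1.75 -0.    0.84 -2.16]
```

View pics/w4_x.png

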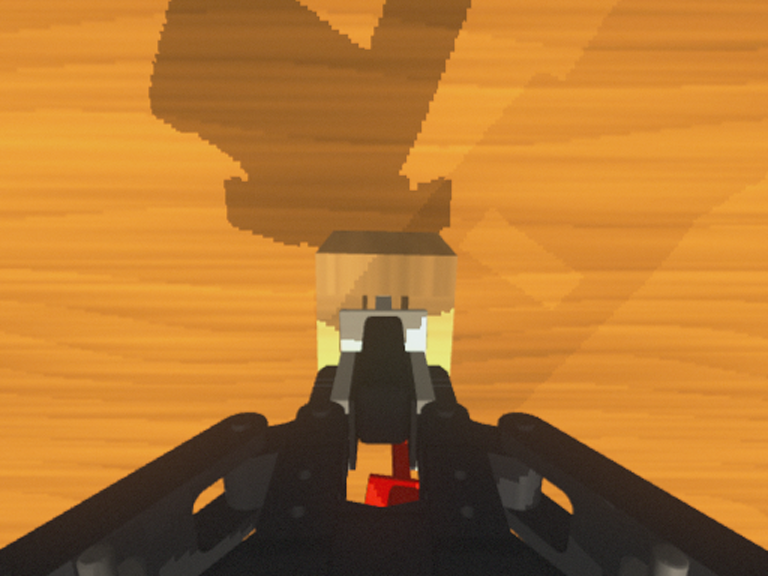

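Call:
send_rows(
  increments=[0,0,0.01,0,0,0,0.02,0,0,0,0.01,0,0,0,0.008,0,0,0,0,0],
)

```text
time_s: 4.65
ee_pos: [0.5116, -0.3226, 0.1518]
orientation: [0.502, -0.499, -0.5, -0.499]
contact_force: [-0.1, -0.3, -1.1]
grip_width: 0.0153
```

Call:
send_rows(
  increments=[0.0035,0,0,0,0.006,0,0,0,0.006,0,0,0,0.006,0,0,0,0.006,0,-0.001,0,0,0,0,0],
  squeeze=24,
)

```text
time_s: 5.15
ee_pos: [0.5389, -0.3216, 0.1479]
orientation: [-0.501, 0.499, 0.501, 0.499]
contact_force: [-3.1, 0.3, -0.1]
grip_width: 0.0154
```

```bash
python3 ws.py w5;python3 - <<'E'
from h import *
a=snap('scene','s5.png');b=snap('side','d5.png')
x=cv2.resize(a[130:250,80:200],None,fx=3.3,fy=3.3,interpolation=cv2.INTER_CUBIC)
y=cv2.resize(b[90:210,260:380],None,fx=3.3,fy=3.3,interpolation=cv2.INTER_CUBIC)
cv2.imwrite('pics/c5.png',np.hstack([x,y]))
E
```

```text
w5 t 5.15 pos [ 0.5389 -0.3216  0.1479] jaw ang 90.21 xdown [-0.001  0.001 -1.   ] F [-3.07  0.3  -0.1 ] w 0.0154 q [-0.56  0.51  1.67  0.    0.95 -2.13]
```

View pics/c5.png

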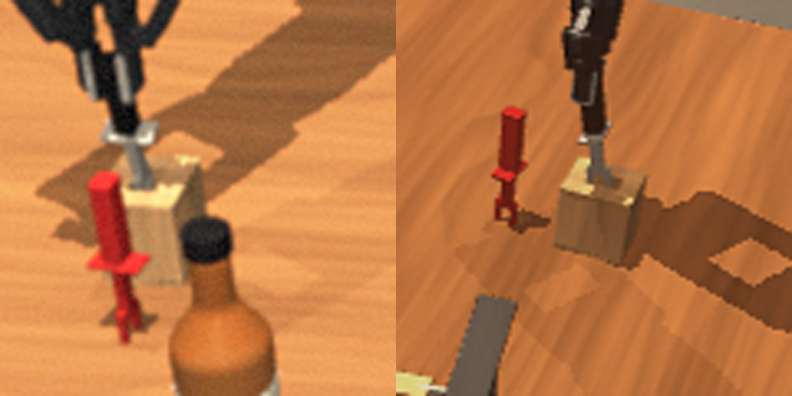

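Call:
send_rows(
  increments=[0.006,0,-0.001,0,0.006,0,-0.0015,0,0.006,0,-0.002,0,0.006,0,-0.002,0,0.006,0,-0.0025,0,0,0,0,0],
)

```text
time_s: 5.8
ee_pos: [0.5694, -0.3219, 0.1393]
orientation: [0.501, -0.499, -0.501, -0.499]
contact_force: [-1.7, -0.8, 1.9]
grip_width: 0.0155
```

```bash
cat > sh.py <<'E'
from ws import *
k=sys.argv[1]
w=wsnap('w'+k)
a=snap('scene','s'+k+'.png');b=snap('side','d'+k+'.png')
def box(im,cx,cy,h=60):
    cx=int(np.clip(cx,h,512-h));cy=int(np.clip(cy,h,384-h));return im[cy-h:cy+h,cx-h:cx+h],cx-h,cy-h
s=st();p=s['ee_pos']-[0,0,.04]
o=[]
for n,im in(('scene',a),('side',b)):
    c,T=campose(n);u,v=proj(c,T,p);q,x0,y0=box(im,u,v);print(n,'crop origin',x0,y0,'scale 3.3');o.append(cv2.resize(q,None,fx=3.3,fy=3.3,interpolation=cv2.INTER_CUBIC))
cv2.imwrite('pics/c%s.png'%k,np.hstack(o))
E
python3 sh.py 6
```

```text
w6 t 5.8 pos [ 0.5694 -0.3219  0.1393] jaw ang 90.22 xdown [ 0.001 -0.    -1.   ] F [-1.69 -0.77  1.93] w 0.0155 q [-0.53  0.56  1.62  0.    0.96 -2.11]
scene crop origin 54 126 scale 3.3
side crop origin 245 72 scale 3.3
```

View pics/c6.png

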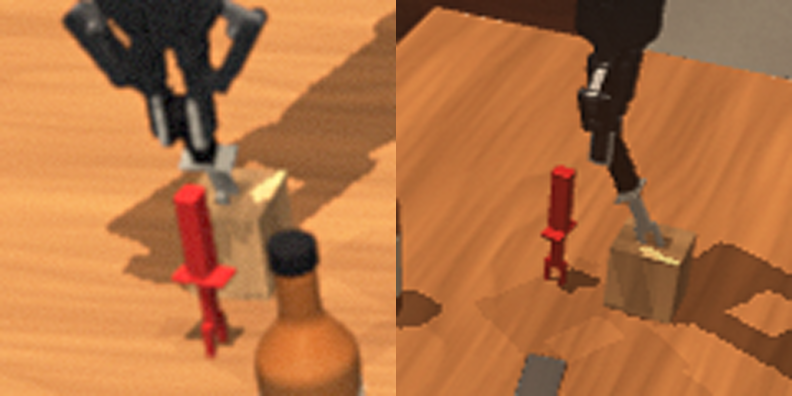

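View pics/w6.png

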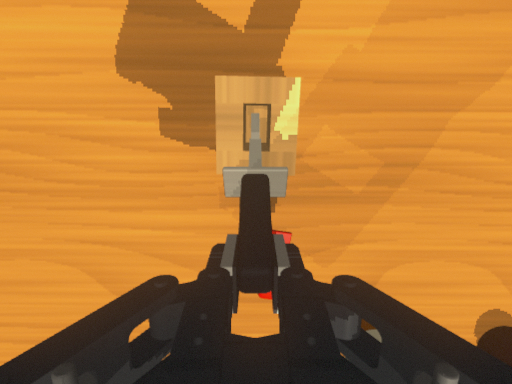

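```bash
python3 - <<'E'
from h import *
from ws import load
c2,T2=campose('side')
def ony(c,T,u,v,y):
    o,d=ray(c,T,u,v);return o+d*(y-o[1])/d[1]
g=np.array([.5694,-.322,.1473])
for n,u,v in[('flange',234,197),('low',258,238),('handle low',229,190)]:
    p=ony(c2,T2,245+u/3.3,72+v/3.3,-.322);r=g-p;print(n,p.round(4),np.degrees(np.arctan2(r[0],r[2])),np.linalg.norm(r))
c,T=load('w6')
for n,u,v in[('fl back top edge',256,168),('fl front low',256,197),('shank bottom',256,113),('handle top? ',256,176)]:
    o,d=ray(c,T,u,v)
    # parametrize: tool-axis point at distance s from grasp at lean th
    for s in (35.8,):
        pass
    print(n,o.round(3),d.round(3),[ (z,(o+d*(z-o[2])/d[2]).round(4)[0]) for z in(.12,.11,.072,.066)])
E
```

```text
flange [ 0.536  -0.322   0.1096] 41.507678144484196 0.050381768878250334
low [ 0.507  -0.322   0.0702] 38.99466885029811 0.0991597624335977
handle low [ 0.5418 -0.322   0.1159] 41.391050751421645 0.04181491094987737
fl back top edge [ 0.498 -0.322  0.292] [ 0.182  0.003 -0.983] [(0.12, np.float64(0.5302)), (0.11, np.float64(0.532)), (0.072, np.float64(0.5391)), (0.066, np.float64(0.5402))]
fl front low [ 0.498 -0.322  0.292] [ 0.278  0.004 -0.96 ] [(0.12, np.float64(0.5481)), (0.11, np.float64(0.551)), (0.072, np.float64(0.562)), (0.066, np.float64(0.5638))]
shank bottom [ 0.498 -0.322  0.292] [ 0.002  0.003 -1.   ] [(0.12, np.float64(0.4988)), (0.11, np.float64(0.4988)), (0.072, np.float64(0.4989)), (0.066, np.float64(0.4989))]
handle top?  [ 0.498 -0.322  0.292] [ 0.209  0.004 -0.978] [(0.12, np.float64(0.535)), (0.11, np.float64(0.5372)), (0.072, np.float64(0.5453)), (0.066, np.float64(0.5466))]
```

Call:
send_rows(
  increments=[0,0,0.02,0,0,0,0.03,0,0,0,0.03,0,0,0.03,0.02,0,0,0.04,0,0.02,0,0.04,0,0.02,0,0.03,0,0.02,0,0,0,0],
  squeeze=60,
)

```text
time_s: 6.62
ee_pos: [0.568, -0.177, 0.2399]
orientation: [-0.516, 0.482, 0.517, 0.484]
contact_force: [0.3, -0.6, -1.7]
grip_width: 0.0149
```

```bash
python3 sh.py 7
```

```text
w7 t 6.62 pos [ 0.568  -0.177   0.2399] jaw ang 93.86 xdown [ 0.001  0.002 -1.   ] F [ 0.31 -0.59 -1.71] w 0.0149 q [-0.32  0.36  1.68  0.    1.1  -1.96]
scene crop origin 110 91 scale 3.3
side crop origin 233 66 scale 3.3
```

View pics/c7.png

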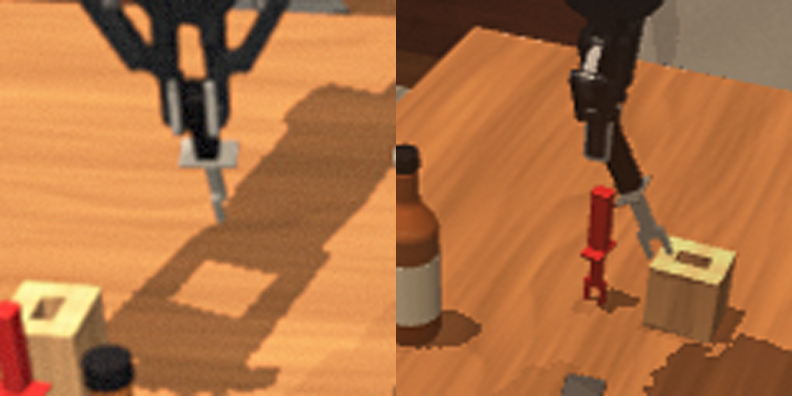

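View pics/w7.png

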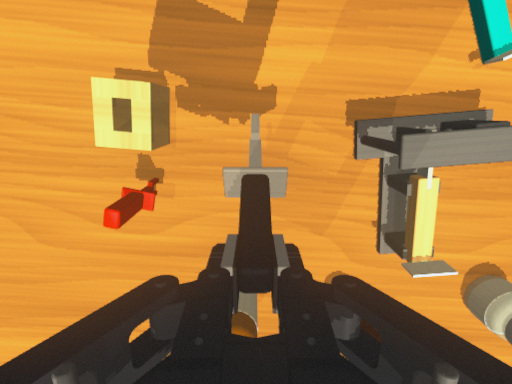

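```bash
python3 - <<'E'
from h import *
from ws import load
a=cv2.imread('pics/s7.png');b=cv2.imread('pics/d7.png')
A=cv2.resize(a[125:165,155:195],None,fx=10,fy=10,interpolation=cv2.INTER_CUBIC)
B=cv2.resize(b[105:145,285:325],None,fx=10,fy=10,interpolation=cv2.INTER_CUBIC)
cv2.imwrite('pics/c7z.png',np.hstack([A,B]))
E
```

```text
(no output)
```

View pics/c7z.png

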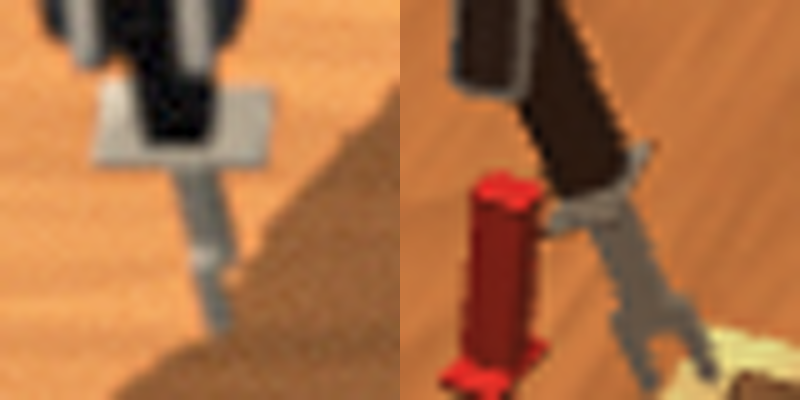

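```bash
python3 - <<'E'
from h import *
from ws import load
c1,T1=campose('scene');c2,T2=campose('side');cw,Tw=load('w7')
g=np.array([.568,-.177,.2479])
def go(n,a,b,w=None):
    rs=[ray(c1,T1,*a),ray(c2,T2,*b)]
    if w: rs.append(ray(cw,Tw,*w))
    p=tri(rs);r=g-p
    res=[np.linalg.norm(np.cross(p-o,d)).round(4) for o,d in rs]
    print(n,p.round(4),'lean',np.degrees(np.arctan2(r[0],r[2])).round(1),'dist',np.linalg.norm(r).round(4),res);return p
t=go('tip+X',(176.8,158),(310,143.5))
f=go('flange',(173.4,137.7),(305,124.2))
f=go('flange+w',(173.4,137.7),(305,124.2),(255.5,182))
# expected for lean th with dist d
for th in(34,36,38,40):
  t_=np.radians(th);u=np.array([np.sin(t_),0,np.cos(t_)]);w=np.array([np.cos(t_),0,-np.sin(t_)])
  for L in(90.8,):
    fork=g-u*L/1000;tip=fork-u*.009+w*.009;fl=g-u*(L-55)/1000
    print(th,'tip',tip.round(4),proj(c1,T1,tip),proj(c2,T2,tip),'fl',proj(c1,T1,fl),proj(c2,T2,fl),proj(cw,Tw,fl),'backtip',proj(cw,Tw,fork-u*.009-w*.009))
E
```

```text
tip+X [ 0.5164 -0.1838  0.1565] lean 29.5 dist 0.1052 [np.float64(0.0012), np.float64(0.0012)]
flange [ 0.5358 -0.1821  0.2167] lean 45.9 dist 0.0452 [np.float64(0.0001), np.float64(0.0001)]
flange+w [ 0.5369 -0.1802  0.2177] lean 45.8 dist 0.0435 [np.float64(0.0015), np.float64(0.0016), np.float64(0.0021)]
34 tip [ 0.5197 -0.177   0.1601] (np.float64(178.96944768135268), np.float64(157.008929022055)) (np.float64(308.05564182535903), np.float64(143.79160883626753)) fl (np.float64(174.4065317349303), np.float64(139.57833029282298)) (np.float64(300.18454578815), np.float64(123.6459853944412)) (np.float64(256.68601584778725), np.float64(198.0208283455714)) backtip (np.float64(260.2659378698847), np.float64(123.47041875728415))
36 tip [ 0.5166 -0.177   0.1619] (np.float64(179.19419993575104), np.float64(155.72261173728805)) (np.float64(309.1456467671928), np.float64(143.53551884428407)) fl (np.float64(174.4850486231398), np.float64(139.07455602910014)) (np.float64(300.5619309796108), np.float64(123.50221142444818)) (np.float64(256.8086742657731), np.float64(196.76043446756373)) backtip (
[... 221 characters left out ...]
134)) fl (np.float64(174.55971724882585), np.float64(138.5617324686903)) (np.float64(300.9320323431947), np.float64(123.3448797173846)) (np.float64(256.9302315575595), np.float64(195.54219173058578)) backtip (np.float64(260.91885286083146), np.float64(116.15377846322225))
40 tip [ 0.5107 -0.177   0.1657] (np.float64(179.61517373429618), np.float64(153.08073406068507)) (np.float64(311.284313581167), np.float64(142.91126152231746)) fl (np.float64(174.63046151068625), np.float64(138.04042984315947)) (np.float64(301.2943994419207), np.float64(123.17414271538364)) (np.float64(257.05057330570673), np.float64(194.3677702583057)) backtip (np.float64(261.250675312124), np.float64(112.52098949292564))
```

```bash
python3 - <<'E'
from h import *
from ws import load
c1,T1=campose('scene');c2,T2=campose('side');cw,Tw=load('w7')
g=np.array([.568,-.177,.2479]);ya=np.radians(3.86);X=np.array([np.cos(ya),np.sin(ya),0]);Y=np.array([-np.sin(ya),np.cos(ya),0])
f=lambda x:np.round(x,1)
for th in(30,33,36,39,42):
  t=np.radians(th);Z=np.array([0,0,1.]);u=np.sin(t)*X+np.cos(t)*Z;w=np.cos(t)*X-np.sin(t)*Z
  k=g-u*.0908
  P=lambda x,y,z:k+w*x/1e3+Y*y/1e3+u*z/1e3
  a=np.array(proj(c2,T2,P(-10,8,58)));b=np.array(proj(c2,T2,P(-10,8,80)));d=a-b
  print(th,'side hand edge ang',f(np.degrees(np.arctan2(d[0],d[1]))),'side tips',f(proj(c2,T2,P(9,0,-9))),f(proj(c2,T2,P(-9,0,-9))),'flange ends',f(proj(c2,T2,P(11,0,55))),f(proj(c2,T2,P(-11,0,55))),
   'scene tip',f(proj(c1,T1,P(9,0,-9))),'flR',f(proj(c1,T1,P(11,19,57))),f(proj(c1,T1,P(-11,19,57))),
   'wrist: tip-X',f(proj(cw,Tw,P(-11.5,0,-9))),'flange -X top',f(proj(cw,Tw,P(-11,0,57))),'+X',f(proj(cw,Tw,P(11,19,57))),'handle top -X edge',f(proj(cw,Tw,P(-10,0,122))))
a=cv2.imread('pics/w7.png');cv2.imwrite('pics/w7z.png',cv2.resize(a[95:245,205:305],None,fx=5,fy=4,interpolation=cv2.INTER_CUBIC))
E
```

```text
30 side hand edge ang 26.0 side tips [306.1 143.7] [311.8 142.1] flange ends [296.  124.7] [303.1 122.6] scene tip [177.3 159.5] flR [181.9 144.5] [182.7 136. ] wrist: tip-X [254.5 127.8] flange -X top [254.5 190.4] +X [283.8 214.4] handle top -X edge [254.5 295.5]
33 side hand edge ang 28.8 side tips [307.8 143.3] [313.4 141.5] flange ends [296.7 124.7] [303.6 122.2] scene tip [177.5 157.6] flR [182.  143.9] [182.8 135.2] wrist: tip-X [254.5 122.3] flange -X top [254.5 189.1] +X [283.9 212. ] handle top -X edge [254.5 298.2]
36 side hand edge ang 31.6 side tips [309.5 142.9] [315.  140.8] flange ends [297.4 124.7] [304.1 121.8] scene tip [177.7 155.7] flR [182.1 143.3] [182.8 134.3] wrist: tip-X [254.5 116.7] flange -X top [254.5 187.8] +X [284.1 209.6] handle top -X edge [254.5 300.7]
39 side hand edge ang 34.4 side tips [311.1 142.4] [316.4 140. ] flange ends [298.  124.6] [304.5 121.4] scene tip [177.9 153.7] flR [182.2 142.7] [182.8 133.5] wrist: tip-X [254.5 111.3] flange -X top [254.5 186.7] +X [284.3 207.3] handle top -X edge [254.5 303. ]
42 side hand edge ang 37.1 side tips [312.7 141.8] [317.9 139.1] flange ends [298.7 124.5] [305.  120.9] scene tip [178.1 151.7] flR [182.2 142. ] [182.8 132.6] wrist: tip-X [254.5 105.8] flange -X top [254.5 185.7] +X [284.4 205.1] handle top -X edge [254.5 305. ]
```

View pics/w7z.png

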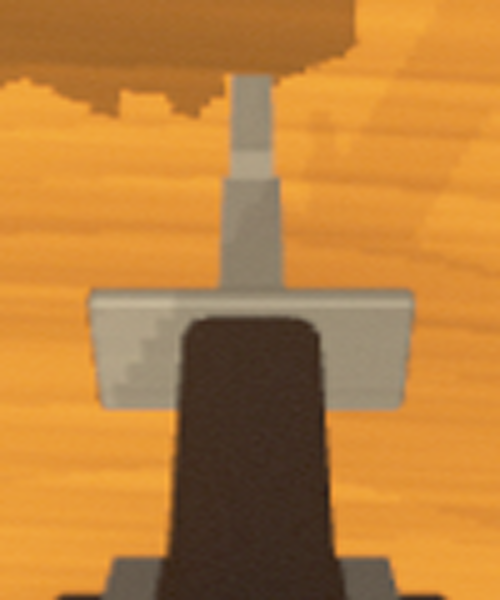

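```bash
cat > fit.py <<'E'
from h import *
from ws import load
from scipy.optimize import least_squares
c1,T1=campose('scene');c2,T2=campose('side');cw,Tw=load('w7')
g=np.array([.568,-.177,.2479]);ya=np.radians(3.86);X=np.array([np.cos(ya),np.sin(ya),0]);Y=np.array([-np.sin(ya),np.cos(ya),0]);Z=np.array([0,0,1.])
obs=[('w',(-11.5,0,-9),None,113.7),('w',(-11,0,53),None,167.5),('w',(-11,0,57),None,172),('w',(11,0,57),None,197),
('d',(9,0,-9),310,143.5),('d',(-9,0,-9),316.2,142.2),('s',(9,0,-9),176.8,158),
('s',(11,0,57),None,141.3+0),('s',(-11,0,57),None,134)]
cam={'w':(cw,Tw),'d':(c2,T2),'s':(c1,T1)}
def P(q,x,y,z):
    a,b,th=q;u=np.sin(th)*X+np.cos(th)*Z;w=np.cos(th)*X-np.sin(th)*Z
    k=g-a*X-b*Z
    return k+w*x/1e3+Y*y/1e3+u*z/1e3
def res(q,use='wds'):
    r=[]
    for n,p,u,v in obs:
        if n not in use: continue
        a=proj(*cam[n],P(q,*p))
        sc=1.5 if n=='w' else .7
        if u is not None:r.append((a[0]-u)/sc)
        r.append((a[1]-v)/sc)
    return r
for use in('wds','wd','ws','ds','w'):
    o=least_squares(res,[.055,.075,.6],args=(use,));a,b,th=o.x
    print(use,'fork -X',a.round(4),'below',b.round(4),'lean',np.degrees(th).round(1),np.round(o.fun,1), 'axis offset at grasp mm',1e3*(a*np.cos(th)-b*np.sin(th)),'L',1e3*(a*np.sin(th)+b*np.cos(th)))
E
python3 fit.py
```

```text
wds fork -X 0.056 below 0.0784 lean 29.2 [-0.3 -0.1 -0.2  0.8 -0.4  1.2 -1.   0.9  1.6 -1.1  0.5 -0.9] axis offset at grasp mm 10.695555641483397 L 95.74849225038491
wd fork -X 0.0564 below 0.0761 lean 29.0 [-0.7 -0.3 -0.3  1.  -0.1  0.2 -0.7  0. ] axis offset at grasp mm 12.42281693774075 L 93.92335709693592
ws fork -X 0.0553 below 0.0794 lean 28.4 [ 0.3 -0.3 -0.4  0.7  1.6 -0.4  0.8 -0.5] axis offset at grasp mm 10.889320617274663 L 96.16660001972208
ds fork -X 0.0557 below 0.0779 lean 29.8 [-0.4  1.  -1.1  0.7  1.6 -1.4  0.7 -0.8] axis offset at grasp mm 9.62633181029595 L 95.32333571164618
w fork -X 0.0555 below 0.0846 lean 30.2 [-0.   0.1 -0.1  0. ] axis offset at grasp mm 5.477355679056655 L 101.07320420481463
```

Call:
send_rows(
  increments=[-0.02,-0.03,0,-0.02,-0.02,-0.03,0,-0.02,-0.02,-0.03,0,-0.02,0,-0.03,0,0,0,-0.025,0,0,0,0,-0.03,0,0,0,-0.03,0,0,0,-0.02,0,0,0,-0.012,0,0,0,0,0],
)

```text
time_s: 7.6
ee_pos: [0.5063, -0.3272, 0.1447]
orientation: [-0.499, 0.5, 0.502, 0.499]
contact_force: [0.7, 0.2, -0.0]
grip_width: 0.0151
```

```bash
python3 sh.py 8
```

```text
w8 t 7.6 pos [ 0.5063 -0.3272  0.1447] jaw ang 90.08 xdown [-0.004  0.002 -1.   ] F [ 0.65  0.22 -0.01] w 0.0151 q [-0.59  0.49  1.73 -0.    0.93 -2.17]
scene crop origin 59 110 scale 3.3
side crop origin 264 72 scale 3.3
```

View pics/c8.png

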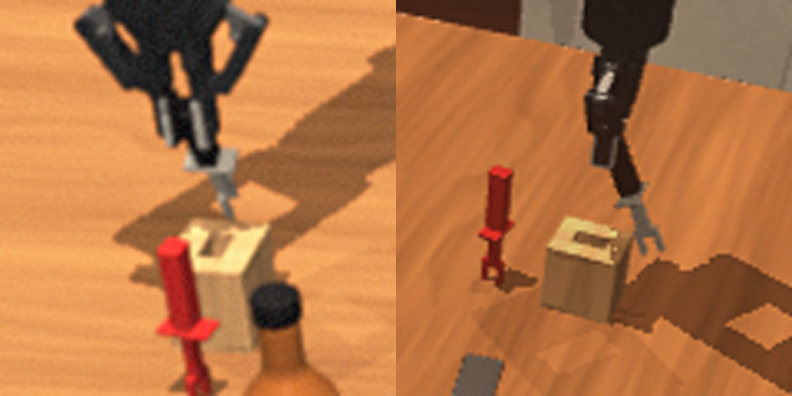

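View pics/w8.png

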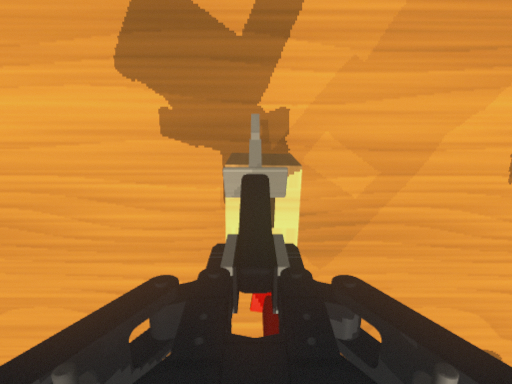

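Call:
send_rows(
  increments=[0.006,0,-0.001,0,0.005,0,-0.001,0,0.005,0,-0.002,0,0.005,0,-0.003,0,0.004,0,-0.003,0,0,0,0,0],
  squeeze=24,
)

```text
time_s: 8.25
ee_pos: [0.5337, -0.3268, 0.1373]
orientation: [-0.501, 0.499, 0.501, 0.499]
contact_force: [-1.6, -1.1, 1.9]
grip_width: 0.0152
```

```bash
python3 sh.py 9
```

```text
w9 t 8.25 pos [ 0.5337 -0.3268  0.1373] jaw ang 90.22 xdown [-0. -0. -1.] F [-1.56 -1.15  1.9 ] w 0.0152 q [-0.57  0.53  1.68 -0.    0.93 -2.14]
scene crop origin 57 119 scale 3.3
side crop origin 256 74 scale 3.3
```

View pics/c9.png

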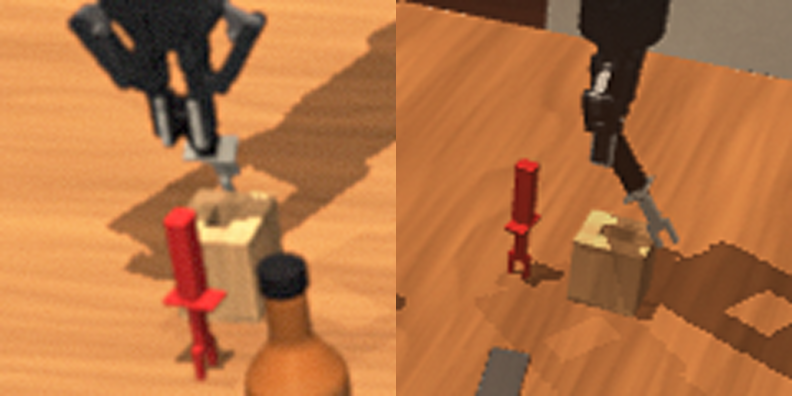

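View pics/w9.png

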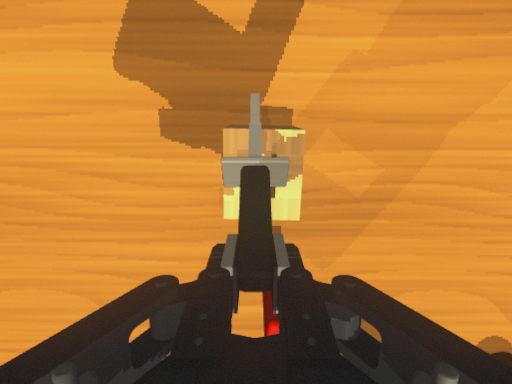

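Call:
send_rows(
  increments=[0,0,0.03,0,0,0,0.035,0,0,0.01,0.035,0.01,0.005,0.035,0.01,0.02,0.005,0.035,0,0.02,0.005,0.035,0,0.02,0.005,0.035,0,0.02,0,0.03,0,0.02,0,0.02,0,0.02,0,0,0,0.007],
  squeeze=80,
)

```text
time_s: 9.23
ee_pos: [0.553, -0.1232, 0.2474]
orientation: [-0.534, 0.462, 0.535, 0.463]
contact_force: [-0.2, 0.7, -0.9]
grip_width: 0.0148
```

Call:
send_rows(
  increments=[0,0,0,0,0,0,0,0],
)

```text
time_s: 9.4
ee_pos: [0.5533, -0.1273, 0.2476]
orientation: [0.534, -0.464, -0.534, -0.464]
contact_force: [0.1, -0.4, -1.0]
grip_width: 0.0147
```

```bash
python3 sh.py 10; python3 - <<'E'
from h import *
c1,T1=campose('scene');c2,T2=campose('side')
a=cv2.imread('pics/s10.png');b=cv2.imread('pics/d10.png')
s=st();p=s['ee_pos']+[-.03,0,-.04]
print(s['ee_pos'],R.from_quat(s['orientation']).as_matrix().round(4))
o=[]
for im,c,T in((a,c1,T1),(b,c2,T2)):
    u,v=map(int,proj(c,T,p));print(u-20,v-20);o.append(cv2.resize(im[v-20:v+20,u-20:u+20],None,fx=10,fy=10,interpolation=cv2.INTER_CUBIC))
cv2.imwrite('pics/c10z.png',np.hstack(o))
w=cv2.imread('pics/w10.png');cv2.imwrite('pics/w10z.png',cv2.resize(w[75:225,205:305],None,fx=5,fy=4,interpolation=cv2.INTER_CUBIC))
E
```

```text
w10 t 9.4 pos [ 0.5533 -0.1273  0.2476] jaw ang 98.02 xdown [ 0.001 -0.    -1.   ] F [ 0.13 -0.41 -1.01] w 0.0147 q [-0.25  0.31  1.74 -0.    1.1  -1.96]
scene crop origin 136 86 scale 3.3
side crop origin 231 75 scale 3.3
[ 0.55311917 -0.12793363  0.24754102] [[ 2.000e-04 -9.904e-01 -1.381e-01]
 [-1.000e-04 -1.381e-01  9.904e-01]
 [-1.000e+00 -2.000e-04 -1.000e-04]]
178 120
282 118
```

View pics/c10z.png

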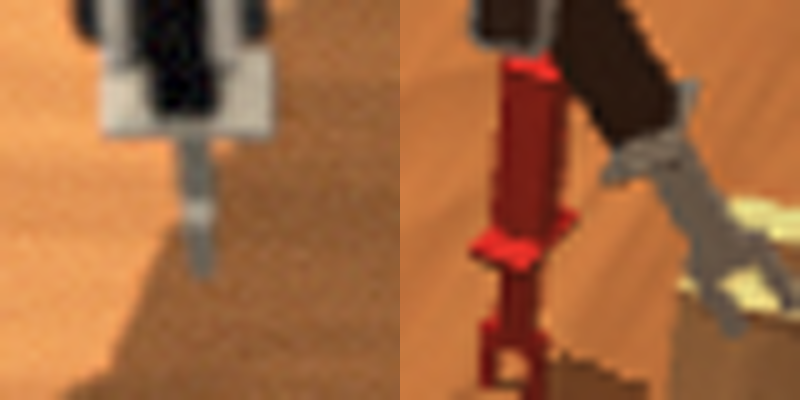

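View pics/w10z.png

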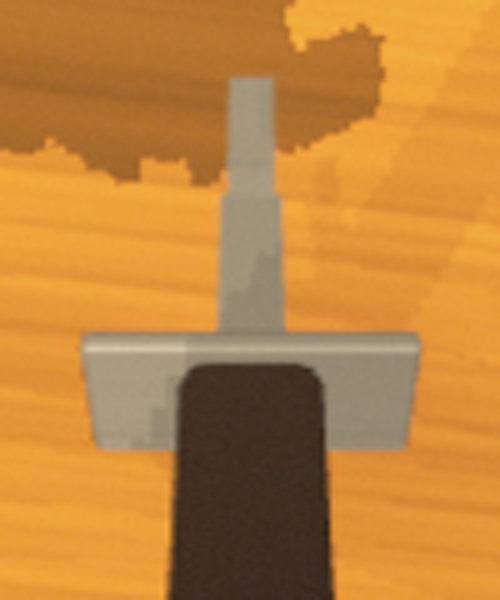

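View pics/c10.png

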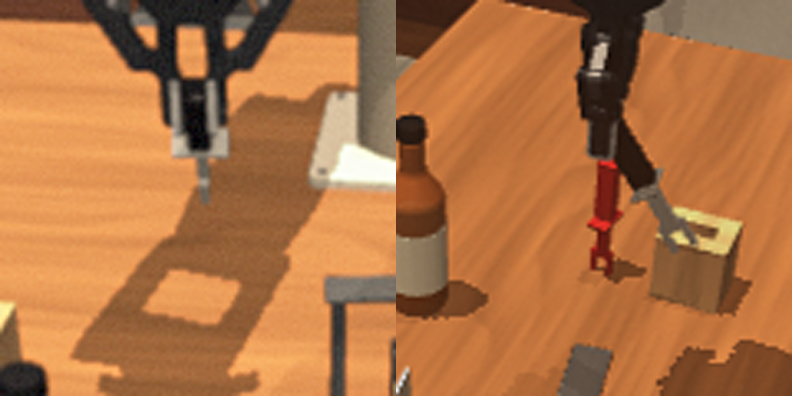

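```bash
sed -e "s/load('w7')/load('w10')/" -e "s/g=np.array.*ya=np.radians(3.86)/g=np.array([.5532,-.1276,.2556]);ya=np.radians(8.02)/" fit.py > fit2.py
python3 - <<'E'
s=open('fit2.py').read()
i=s.index('obs=[');j=s.index("cam={")
s=s[:i]+"""obs=[('w',(-11.5,0,-9),None,94),('w',(-11,0,53),None,158),('w',(-11,0,57),None,162.5),('w',(11,0,57),None,187),
('d',(9,0,-9),315,151),('d',(-9,0,-9),321,149.2),('s',(9,0,-9),198.3,147.8),('s',(11,0,53),None,133.3)]
"""+s[j:]
open('fit2.py','w').write(s)
E
python3 fit2.py
```

```text
wds fork -X 0.0679 below 0.0709 lean 34.8 [ 0.7 -0.8 -0.5  0.4 -0.1 -0.4 -0.2 -1.   0.1 -1.1  1.7] axis offset at grasp mm 15.31076838696177 L 96.92648308656396
wd fork -X 0.0684 below 0.0725 lean 36.3 [ 0.2 -0.3  0.1  0.2  0.3  0.4  0.  -0.4] axis offset at grasp mm 12.192199133903577 L 98.92814003751147
ws fork -X 0.0678 below 0.0701 lean 34.7 [ 0.7 -0.7 -0.4  0.6  0.1 -1.5  1.2] axis offset at grasp mm 15.850598900225132 L 96.26274326863063
ds fork -X 0.0687 below 0.0724 lean 30.7 [-0.2  0.2 -0.   0.1  0.2 -0.3  0. ] axis offset at grasp mm 22.076578916438507 L 97.33800129357162
w fork -X 0.0687 below 0.0735 lean 36.9 [ 0.  -0.2  0.2 -0. ] axis offset at grasp mm 10.758692996763935 L 100.0048811073265
```

Call:
send_rows(
  increments=[0.015,0.033,0,0,0.015,0.033,0,0,0.015,0.033,0,0,0.015,0.033,0,0,0.0125,0.033,0,0,0,0,-0.025,0,-0.0025,0,-0.025,0,-0.0025,0,-0.015,0,0,0,0,0],
  squeeze=110,
)

```text
time_s: 10.3
ee_pos: [0.6179, 0.0374, 0.1787]
orientation: [-0.532, 0.466, 0.535, 0.462]
contact_force: [-0.2, 0.0, -1.5]
grip_width: 0.0143
```

```bash
python3 sh.py 11
```

```text
w11 t 10.3 pos [0.6179 0.0374 0.1787] jaw ang 97.98 xdown [-0.007 -0.    -1.   ] F [-0.21  0.01 -1.54] w 0.0143 q [ 0.04  0.47  1.67 -0.    1.01 -1.67]
scene crop origin 210 132 scale 3.3
side crop origin 182 124 scale 3.3
```

View pics/c11.png

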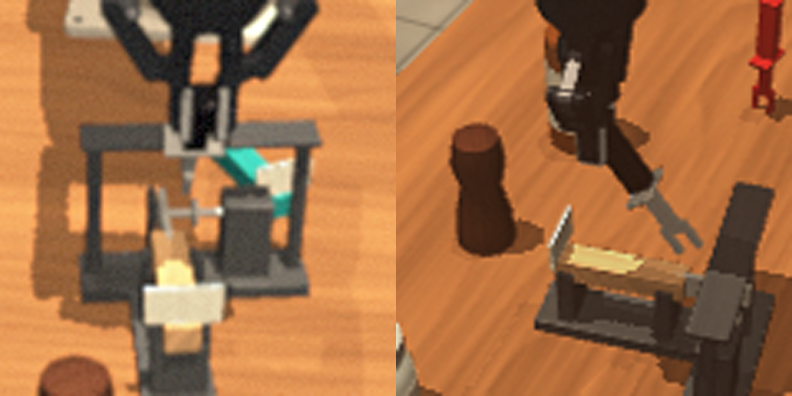

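View pics/w11.png

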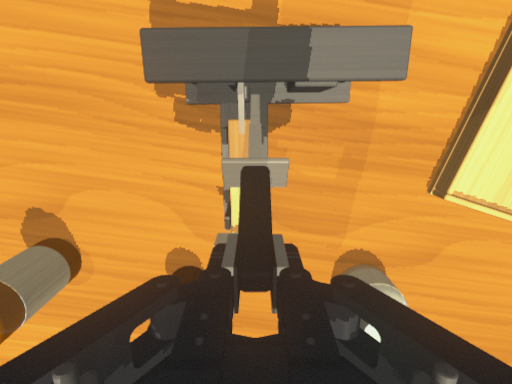

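```bash
python3 - <<'E'
from h import *
from ws import load
w=cv2.imread('pics/w11.png');cv2.imwrite('pics/w11z.png',cv2.resize(w[10:170,130:430],None,fx=2.6,fy=3.5,interpolation=cv2.INTER_CUBIC))
c,T=load('w11')
P=[onz(c,T,u,v,.130) for u,v in((141,29),(411,26),(409,79),(146,81.5))]
for p in P:print(p.round(4))
C=np.mean(P,0);y=P[0]+P[3]-P[1]-P[2];y/=np.linalg.norm(y);print(C.round(4),y.round(4),'origin',(C+.025*y).round(4))
E
```

```text
[ 0.5081 -0.0486  0.13  ]
[0.4834 0.1157 0.13  ]
[0.5131 0.123  0.13  ]
[ 0.538  -0.0444  0.13  ]
[0.5106 0.0364 0.13  ] [ 0.1478 -0.989   0.    ] origin [0.5143 0.0117 0.13  ]
```

View pics/w11z.png

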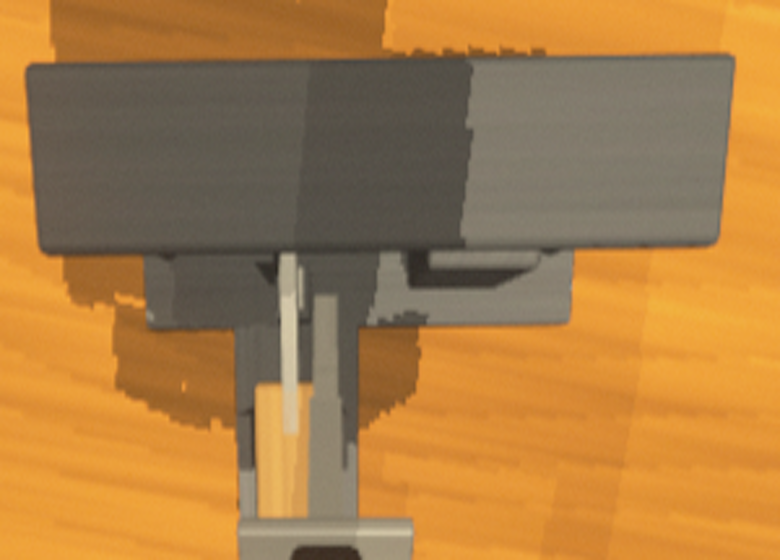

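Call:
send_rows(
  increments=[-0.01,-0.0015,-0.0135,0,-0.01,-0.0015,-0.0135,0,0,0,0,0,0,0,0,0],
)

```text
time_s: 10.78
ee_pos: [0.6011, 0.0347, 0.1567]
orientation: [0.534, -0.464, -0.533, -0.464]
contact_force: [0.0, -0.0, 0.0]
grip_width: 0.0143
```

```bash
python3 -c "
from h import *
for i in range(3): s=st();print(s['time_s'],s['ee_pos'].round(4),s['contact_force'].round(2))
"; python3 sh.py 12
```

```text
10.7833 [0.6011 0.0347 0.1567] [ 0.02 -0.05  0.04]
10.7833 [0.6011 0.0347 0.1567] [ 0.02 -0.05  0.04]
10.7833 [0.6011 0.0347 0.1567] [ 0.02 -0.05  0.04]
w12 t 10.78 pos [0.6011 0.0347 0.1567] jaw ang 97.99 xdown [ 0.001  0.    -1.   ] F [ 0.02 -0.05  0.04] w 0.0143 q [ 0.04  0.47  1.73  0.    0.94 -1.67]
scene crop origin 208 137 scale 3.3
side crop origin 189 133 scale 3.3
```

View pics/c12.png

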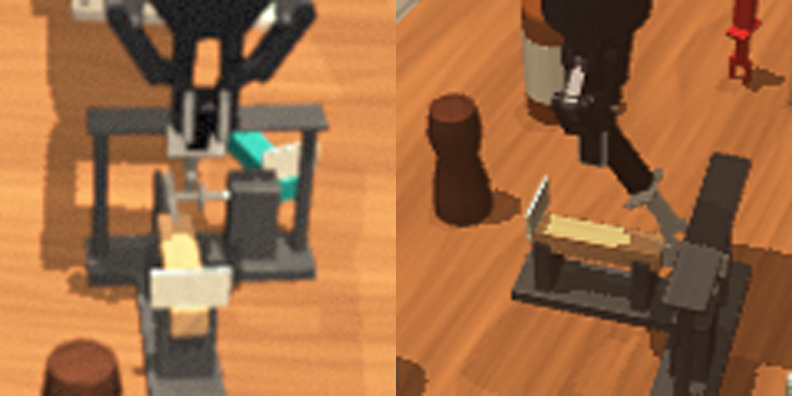

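```bash
python3 -c "
from h import *
a=cv2.imread('pics/s12.png');print(a.shape)
cv2.imwrite('pics/s12z.png',cv2.resize(a[165:215,240:300],None,fx=10,fy=10,interpolation=cv2.INTER_CUBIC))
c,T=campose('scene')
E=np.array([.5143,.0117,.062]);ys=np.array([.1415,-.99,0]);
for y in (-2.5,2.5,-8.5,-10.5,-14.5,-22.5,-44):print(y,np.round((np.array(proj(c,T,E+ys*y/1e3))-[240,165])*10))
"
```

```text
(384, 512, 3)
-2.5 [204. 310.]
2.5 [184. 310.]
-8.5 [229. 309.]
-10.5 [237. 309.]
-14.5 [254. 309.]
-22.5 [287. 308.]
-44 [375. 306.]
```

View pics/s12z.png

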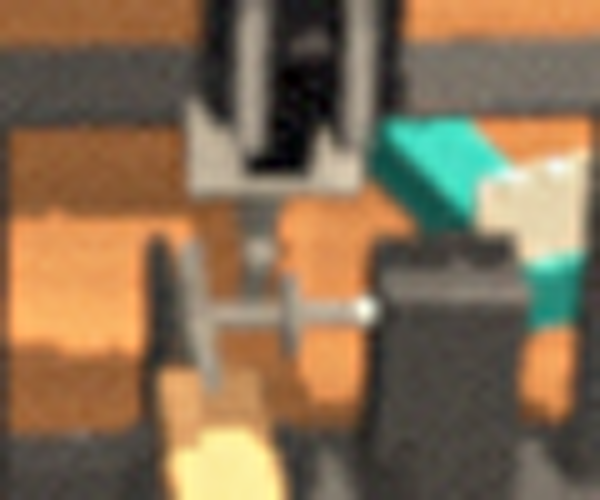

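Call:
send_rows(
  increments=[-0.0052,-0.0012,-0.0077,0,0,0,0,0],
)

```text
time_s: 11.1
ee_pos: [0.5944, 0.0338, 0.1472]
orientation: [-0.533, 0.464, 0.534, 0.463]
contact_force: [-0.4, -0.9, -1.1]
grip_width: 0.0145
```

Call:
send_rows(
  increments=[-0.0052,-0.0011,-0.0077,0,0,0,0,0],
)

```text
time_s: 11.27
ee_pos: [0.5883, 0.0327, 0.1387]
orientation: [-0.533, 0.464, 0.535, 0.463]
contact_force: [-0.8, -0.5, -1.5]
grip_width: 0.0146
```

```bash
python3 -c "
from ws import *
wsnap('w13')
a=snap('scene','s13.png')
cv2.imwrite('pics/s13z.png',cv2.resize(a[165:215,240:300],None,fx=10,fy=10,interpolation=cv2.INTER_CUBIC))"
```

```text
w13 t 11.27 pos [0.5883 0.0327 0.1387] jaw ang 98.03 xdown [-0.003 -0.    -1.   ] F [-0.79 -0.54 -1.48] w 0.0146 q [ 0.04  0.48  1.77 -0.    0.9  -1.68]
```

View pics/s13z.png

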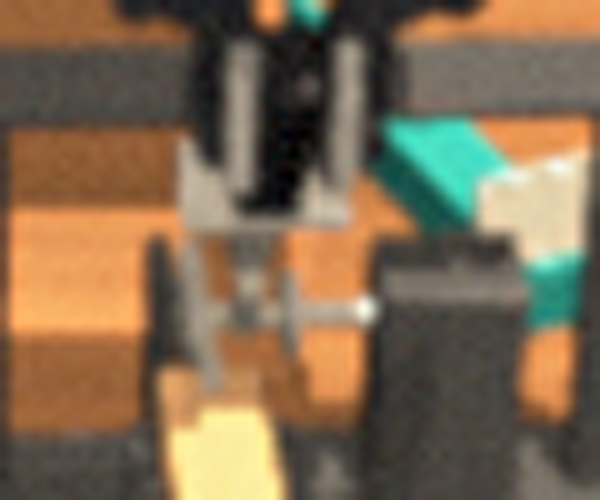

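Call:
send_rows(
  increments=[-0.0045,-0.0007,-0.0065,0,0,0,0,0,0,0,0,0],
)

```text
time_s: 11.62
ee_pos: [0.5851, 0.0321, 0.1333]
orientation: [-0.534, 0.464, 0.534, 0.464]
contact_force: [1.3, -0.4, 0.2]
grip_width: 0.0147
```

Call:
send_rows(
  increments=[-0.0035,-0.0006,-0.005,0,0,0,0,0,0,0,0,0],
)

```text
time_s: 11.87
ee_pos: [0.5817, 0.0315, 0.1284]
orientation: [-0.534, 0.464, 0.534, 0.464]
contact_force: [-0.5, -0.7, -0.6]
grip_width: 0.0148
```

```bash
python3 -c "
from ws import *
wsnap('w14')
a=snap('scene','s14.png')
cv2.imwrite('pics/s14z.png',cv2.resize(a[165:215,240:300],None,fx=10,fy=10,interpolation=cv2.INTER_CUBIC))"
```

```text
w14 t 11.87 pos [0.5817 0.0315 0.1284] jaw ang 98.03 xdown [-0.001 -0.    -1.   ] F [-0.46 -0.74 -0.63] w 0.0148 q [ 0.03  0.48  1.79  0.    0.87 -1.68]
```

View pics/s14z.png

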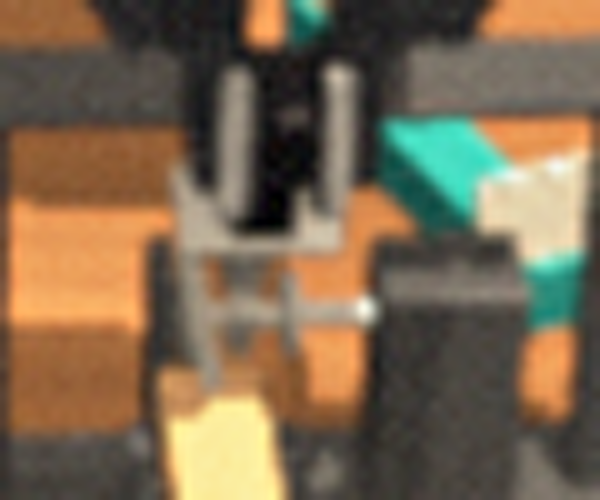

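View pics/w14.png

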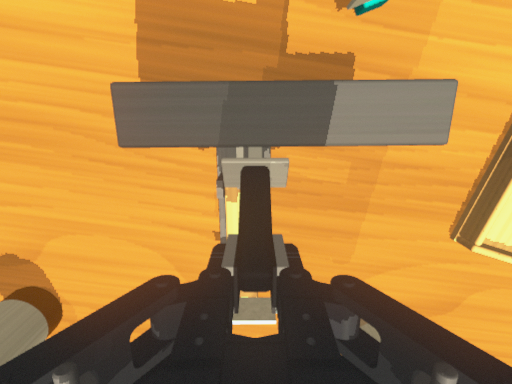

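Call:
send_rows(
  increments=[-0.0005,0.003,-0.001,0,-0.0005,0.003,0,0,0,0,0,0],
  squeeze=120,
)

```text
time_s: 12.22
ee_pos: [0.5811, 0.0381, 0.1277]
orientation: [-0.534, 0.464, 0.534, 0.464]
contact_force: [-0.1, -0.1, -1.4]
grip_width: 0.0142
```

Call:
send_rows(
  increments=[-0.0003,0.002,0,0,0,0,0,0],
)

```text
time_s: 12.38
ee_pos: [0.5809, 0.0398, 0.1278]
orientation: [0.534, -0.464, -0.534, -0.464]
contact_force: [0.3, -0.1, -1.4]
grip_width: 0.0145
```

Call:
send_rows(
  increments=[-0.0003,0.002,0,0,0,0,0,0],
)

```text
time_s: 12.55
ee_pos: [0.5807, 0.0412, 0.1278]
orientation: [0.534, -0.464, -0.534, -0.463]
contact_force: [0.6, -3.4, -1.4]
grip_width: 0.0143
```

```bash
python3 -c "
from ws import *
wsnap('w15')
a=snap('scene','s15.png')
cv2.imwrite('pics/s15z.png',cv2.resize(a[165:215,240:300],None,fx=10,fy=10,interpolation=cv2.INTER_CUBIC))"
```

```text
w15 t 12.55 pos [0.5807 0.0412 0.1278] jaw ang 98.1 xdown [ 0.    -0.001 -1.   ] F [ 0.62 -3.37 -1.41] w 0.0143 q [ 0.05  0.48  1.79 -0.    0.87 -1.66]
```

View pics/s15z.png

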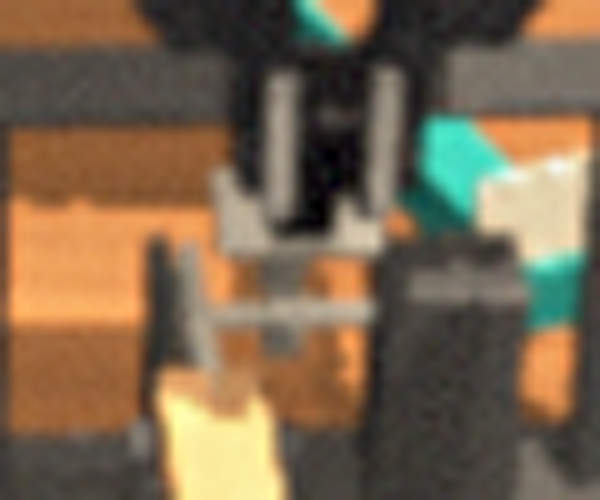

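Call:
send_rows(
  increments=[-0.0003,0.002,0,0,-0.0003,0.002,0,0,0,0,0,0],
)

```text
time_s: 12.9
ee_pos: [0.5801, 0.0453, 0.1278]
orientation: [0.534, -0.464, -0.534, -0.463]
contact_force: [1.1, -5.0, -0.3]
grip_width: 0.0139
```

Call:
send_rows(
  increments=[-0.0003,0.002,0,0,-0.0003,0.002,0,0,0,0,0,0],
)

```text
time_s: 13.15
ee_pos: [0.5795, 0.0492, 0.1278]
orientation: [0.534, -0.464, -0.534, -0.463]
contact_force: [1.8, -5.4, -1.4]
grip_width: 0.0141
```

Call:
send_rows(
  increments=[-0.0003,0.002,0,0,-0.0002,0.0015,0,0,0,0,0,0,0,0,0,0],
)

```text
time_s: 13.48
ee_pos: [0.579, 0.0524, 0.1278]
orientation: [0.534, -0.464, -0.534, -0.463]
contact_force: [1.2, -5.5, -1.7]
grip_width: 0.0142
```

```bash
python3 sh.py 16; python3 -c "
from h import *
a=cv2.imread('pics/s16.png')
cv2.imwrite('pics/s16z.png',cv2.resize(a[165:215,240:300],None,fx=10,fy=10,interpolation=cv2.INTER_CUBIC))"
```

```text
w16 t 13.48 pos [0.579  0.0524 0.1278] jaw ang 98.09 xdown [ 0.    -0.001 -1.   ] F [ 1.16 -5.54 -1.67] w 0.0142 q [ 0.07  0.48  1.79 -0.    0.87 -1.64]
scene crop origin 216 143 scale 3.3
side crop origin 195 148 scale 3.3
```

View pics/s16z.png

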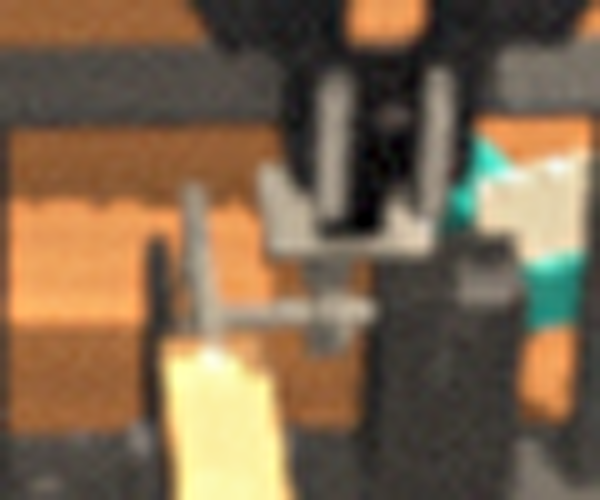

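View pics/c16.png

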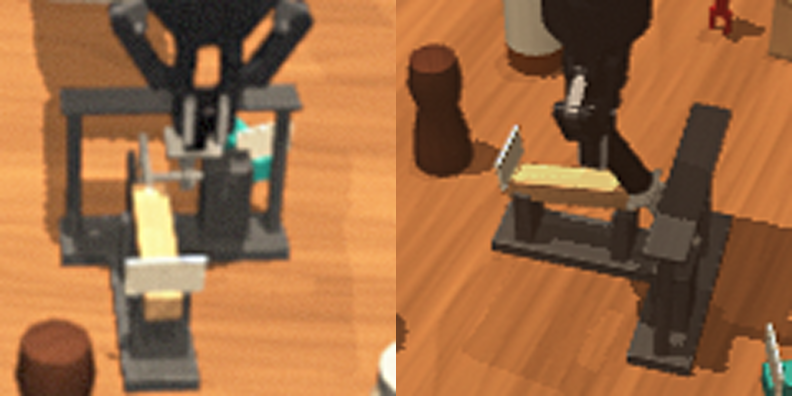

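Call:
send_rows(
  increments=[0,0,0,0,0,0,0,0,0,0,0,0],
)

```text
time_s: 13.88
ee_pos: [0.5791, 0.0523, 0.1278]
orientation: [0.534, -0.464, -0.534, -0.463]
contact_force: [0.6, -6.3, -1.5]
grip_width: 0.0144
```

Call:
send_rows(
  increments=[0.0004,-0.003,0,0,0.0004,-0.003,0,0,0.0004,-0.003,0,0,0.0004,-0.003,0,0,0.0003,-0.0015,0,0,0,0,0,0],
)

```text
time_s: 14.38
ee_pos: [0.5807, 0.0397, 0.1277]
orientation: [-0.533, 0.464, 0.534, 0.464]
contact_force: [0.3, -0.9, -1.0]
grip_width: 0.0139
```

```bash
python3 -c "
from ws import *
wsnap('w17')
a=snap('scene','s17.png')
cv2.imwrite('pics/s17z.png',cv2.resize(a[165:215,240:300],None,fx=10,fy=10,interpolation=cv2.INTER_CUBIC))"
```

```text
w17 t 14.38 pos [0.5807 0.0397 0.1277] jaw ang 97.97 xdown [-0.     0.001 -1.   ] F [ 0.31 -0.95 -1.  ] w 0.0139 q [ 0.05  0.48  1.79  0.    0.87 -1.66]
```

View pics/s17z.png

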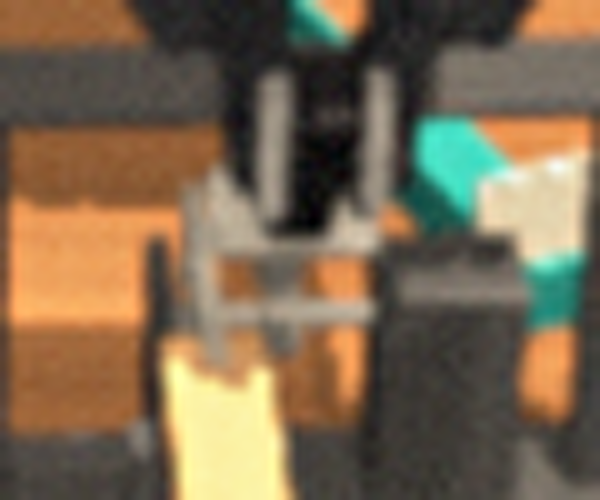

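Call:
send_rows(
  increments=[0.0029,0.0004,0.004,0,0.0058,0.0008,0.0081,0,0.0087,0.0012,0.0122,0,0.0116,0.0016,0.0162,0,0.0116,0.0016,0.0162,0,0,0,0.03,0,0,0,0.03,0,0,0,0,0],
)

```text
time_s: 15.15
ee_pos: [0.6254, 0.046, 0.2517]
orientation: [0.536, -0.461, -0.531, -0.467]
contact_force: [1.2, -0.4, -0.5]
grip_width: 0.0146
```

```bash
python3 sh.py 18
```

```text
w18 t 15.15 pos [0.6254 0.046  0.2517] jaw ang 98.04 xdown [ 0.011  0.001 -1.   ] F [ 1.23 -0.42 -0.52] w 0.0146 q [ 0.05  0.39  1.61  0.    1.13 -1.66]
scene crop origin 215 106 scale 3.3
side crop origin 180 107 scale 3.3
```

View pics/c18.png

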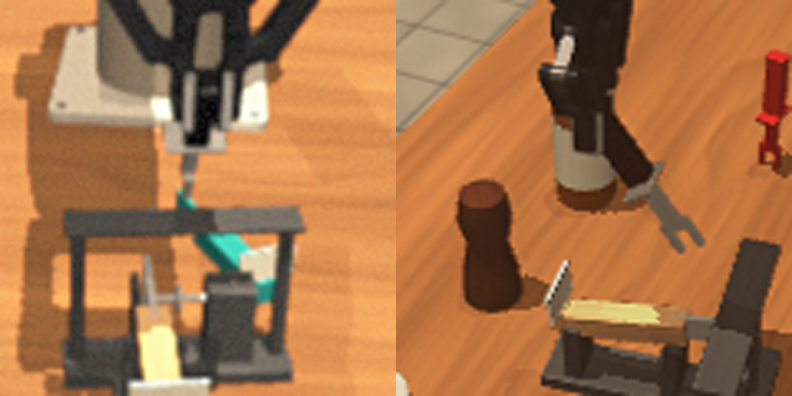

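View pics/w18.png

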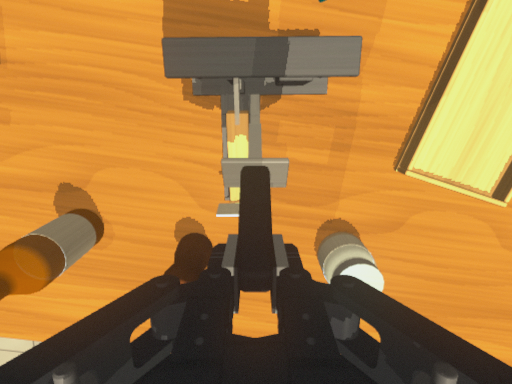

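```bash
python3 - <<'E'
from h import *
from ws import load
c,T=load('w2')
for u,v in((203,510),(203,565),(176,540),(230,540)):print(onz(c,T,200+u/4,145+v/4,.132).round(4))
c,T=load('w7')
# holder in w7: corners
for u,v in((92,77),(151,81),(152,149),(94,147)):print('h',onz(c,T,u,v,.072).round(4))
E
```

```text
[ 0.594  -0.3107  0.132 ]
[ 0.612  -0.3108  0.132 ]
[ 0.6037 -0.3186  0.132 ]
[ 0.6038 -0.3029  0.132 ]
h [ 0.4738 -0.3492  0.072 ]
h [ 0.4736 -0.2894  0.072 ]
h [ 0.5429 -0.2905  0.072 ]
h [ 0.545  -0.3533  0.072 ]
```

Call:
send_rows(
  increments=[-0.005,-0.036,0,-0.014,-0.005,-0.036,0,-0.014,-0.005,-0.036,0,-0.014,-0.005,-0.036,0,-0.014,-0.005,-0.036,0,-0.014,-0.005,-0.036,0,-0.014,-0.005,-0.036,0,-0.014,-0.005,-0.036,0,-0.014,-0.005,-0.036,0,-0.014,-0.005,-0.036,0,-0.014],
)

```text
time_s: 16.13
ee_pos: [0.5701, -0.3159, 0.2427]
orientation: [-0.499, 0.5, 0.501, 0.5]
contact_force: [0.2, 0.4, -0.3]
grip_width: 0.0143
```

Call:
send_rows(
  increments=[0,-0.006,-0.03,0,0,0,-0.03,0,0,0,0,0,0,0,0,0],
)

```text
time_s: 16.47
ee_pos: [0.5695, -0.3197, 0.1817]
orientation: [-0.498, 0.501, 0.502, 0.5]
contact_force: [1.4, 0.8, -0.5]
grip_width: 0.014
```

```bash
python3 sh.py 19
```

```text
w19 t 16.47 pos [ 0.5695 -0.3197  0.1817] jaw ang 89.99 xdown [-0.006  0.004 -1.   ] F [ 1.35  0.78 -0.55] w 0.014 q [-0.53  0.51  1.59  0.    1.05 -2.1 ]
scene crop origin 51 110 scale 3.3
side crop origin 245 59 scale 3.3
```

View pics/w19.png

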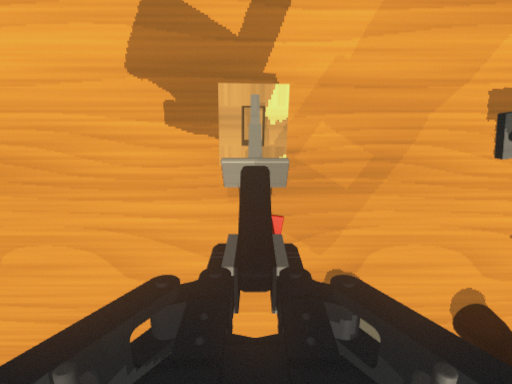

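View pics/c19.png

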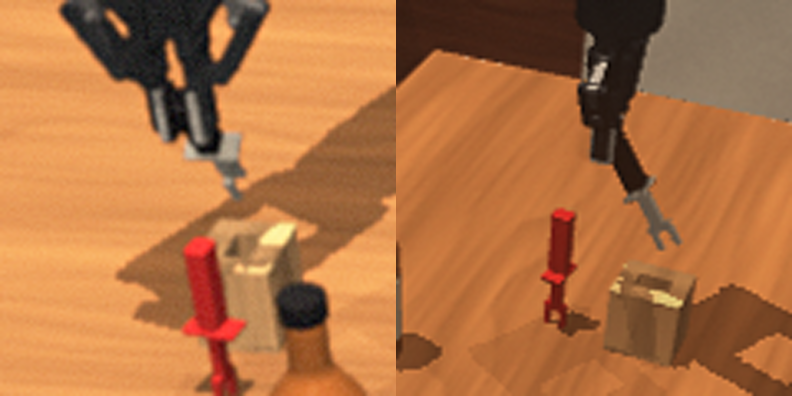

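Call:
send_rows(
  increments=[0,0,0.03,-0.06,0,0,0.03,-0.125,-0.0056,0,0,-0.125,-0.0056,0,0,-0.125,-0.0056,0,0,-0.125,-0.0056,0,0,-0.125,-0.0056,0,0,-0.125,-0.0056,0,0,-0.125,-0.0056,0,0,-0.125,-0.0056,0,0,-0.125],
)

```text
time_s: 17.45
ee_pos: [0.5273, -0.3207, 0.2467]
orientation: [-0.135, 0.693, 0.133, 0.695]
contact_force: [-0.1, 0.0, -1.8]
grip_width: 0.0143
```

Call:
send_rows(
  increments=[-0.0056,0,0,-0.125,-0.0056,0,0,-0.125,-0.0056,0,0,-0.125,-0.0056,0,0,-0.125,-0.0056,0,0,-0.125,-0.0056,0,0,-0.125,-0.0056,0,0,-0.125,-0.0056,0,0,-0.125,-0.0056,0,0,-0.125,-0.0056,0,0,-0.125],
)

```text
time_s: 18.28
ee_pos: [0.4713, -0.3208, 0.2466]
orientation: [0.297, 0.64, -0.298, 0.643]
contact_force: [-0.1, 0.3, -0.8]
grip_width: 0.014
```

Call:
send_rows(
  increments=[-0.0056,0,0,-0.125,-0.0056,0,0,-0.125,-0.0056,0,0,-0.125,-0.0056,0,0,-0.125,-0.0056,0,0,-0.125,0,0,-0.02,-0.08,0,0,-0.03,0,0,0,0,0,0,0,0,0],
)

```text
time_s: 19.03
ee_pos: [0.4425, -0.3203, 0.195]
orientation: [0.499, 0.501, -0.499, 0.5]
contact_force: [1.2, -0.1, 0.0]
grip_width: 0.0143
```

```bash
python3 sh.py 20
```

```text
w20 t 19.03 pos [ 0.4425 -0.3203  0.195 ] jaw ang -89.82 xdown [-0.001  0.001 -1.   ] F [ 1.16 -0.15  0.05] w 0.0143 q [-0.65  0.34  1.83  0.    0.97  0.92]
scene crop origin 67 80 scale 3.3
side crop origin 286 65 scale 3.3
```

View pics/w20.png

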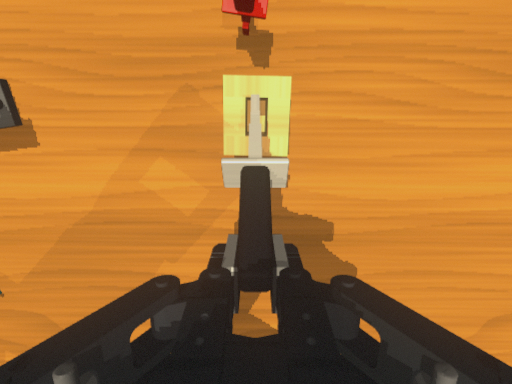

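View pics/c20.png

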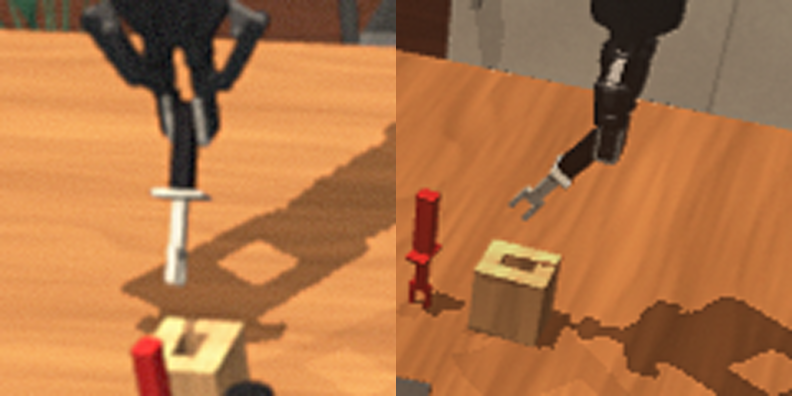

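```bash
python3 - <<'E'
from h import *
from ws import load
c,T=load('w20')
for n,u,v in(('h',223,75),('h',291.5,75.5),('p',245.5,97),('p',268,97),('p',268,136),('p',246,136)):print(n,onz(c,T,u,v,.072).round(4))
w=cv2.imread('pics/w20.png');cv2.imwrite('pics/w20z.png',cv2.resize(w[65:195,210:305],None,fx=6,fy=4.5,interpolation=cv2.INTER_CUBIC))
E
```

```text
h [ 0.5441 -0.2921  0.072 ]
h [ 0.5439 -0.352   0.072 ]
p [ 0.5259 -0.3116  0.072 ]
p [ 0.526  -0.3317  0.072 ]
p [ 0.4918 -0.3322  0.072 ]
p [ 0.4918 -0.3119  0.072 ]
```

View pics/w20z.png

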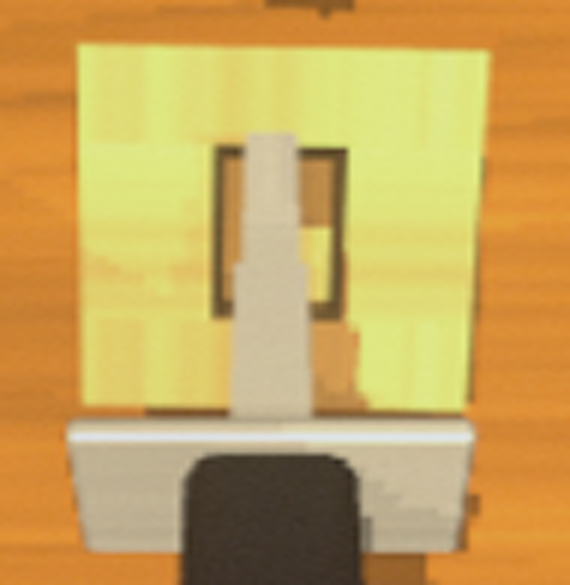

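```bash
python3 - <<'E'
from h import *
from ws import load
c,T=load('w20')
for z in(.128,.1305,.133):print(z,onz(c,T,255,94.6,z).round(4))
E
```

```text
0.128 [ 0.525  -0.3201  0.128 ]
0.1305 [ 0.5249 -0.32    0.1305]
0.133 [ 0.5247 -0.32    0.133 ]
```

Call:
send_rows(
  increments=[-0.001,-0.001,-0.02,0,0,0,-0.02,0,0,0,-0.012,0,0,0,0,0,0,0,0,0],
)

```text
time_s: 19.6
ee_pos: [0.4418, -0.322, 0.1429]
orientation: [0.5, 0.501, -0.5, 0.5]
contact_force: [0.1, 0.5, -0.6]
grip_width: 0.0144
```

```bash
python3 sh.py 21
```

```text
w21 t 19.6 pos [ 0.4418 -0.322   0.1429] jaw ang -89.89 xdown [-0.  0. -1.] F [ 0.08  0.47 -0.64] w 0.0144 q [-0.65  0.42  1.86  0.    0.86  0.92]
scene crop origin 70 99 scale 3.3
side crop origin 284 80 scale 3.3
```

View pics/c21.png

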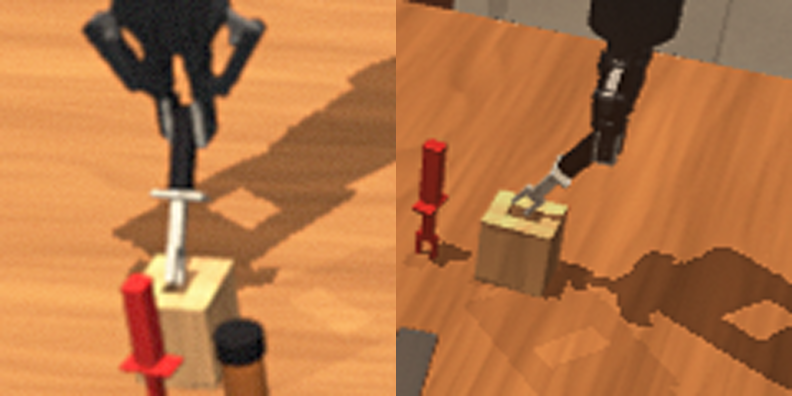

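View pics/w21.png

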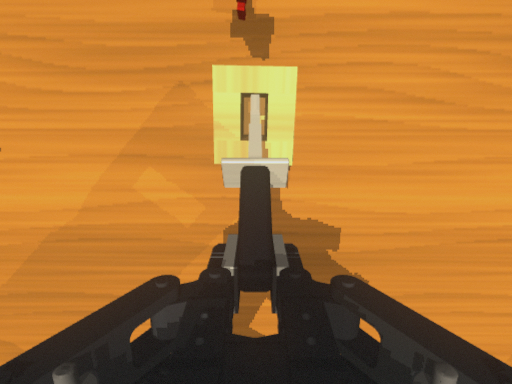

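Call:
send_rows(
  increments=[-0.0012,0,-0.005,0,0,0,-0.005,0,0,0,0,0,0,0,0,0],
)

```text
time_s: 20.08
ee_pos: [0.4401, -0.3217, 0.1321]
orientation: [0.5, 0.501, -0.5, 0.5]
contact_force: [0.3, 0.7, -1.0]
grip_width: 0.0141
```

```bash
python3 sh.py 22;python3 -c "
from h import *
w=cv2.imread('pics/w22.png');cv2.imwrite('pics/w22z.png',cv2.resize(w[65:195,200:305],None,fx=6,fy=4.5,interpolation=cv2.INTER_CUBIC))"
```

```text
w22 t 20.08 pos [ 0.4401 -0.3217  0.1321] jaw ang -89.9 xdown [-0.001  0.    -1.   ] F [ 0.29  0.68 -1.04] w 0.0141 q [-0.65  0.43  1.87  0.    0.84  0.92]
scene crop origin 71 102 scale 3.3
side crop origin 284 83 scale 3.3
```

View pics/w22z.png

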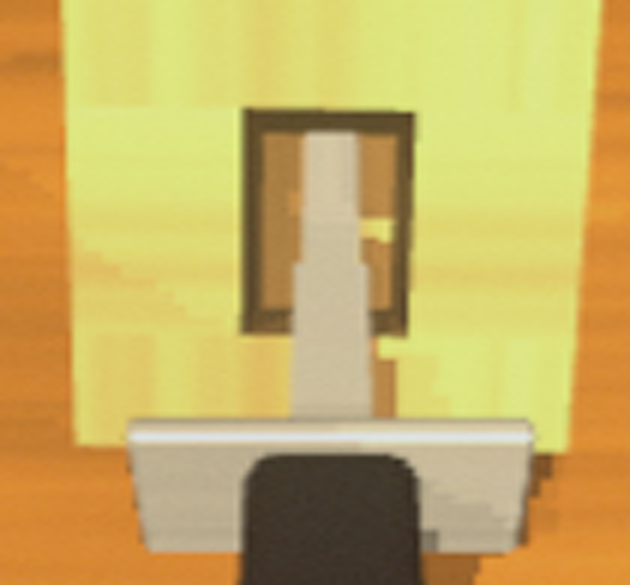

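Call:
send_rows(
  increments=[0.003,0,0,0,0.005,0,0.0027,0,0.005,0,0.0027,0,0.006,0,0.002,0,0.0065,0,0.002,0,0.006,0,0.0018,0,0,0,0,0],
  squeeze=24,
)

```text
time_s: 20.82
ee_pos: [0.4699, -0.3209, 0.1428]
orientation: [0.498, 0.503, -0.5, 0.499]
contact_force: [-8.1, -0.3, -2.8]
grip_width: 0.0143
```

```bash
python3 sh.py 23
```

```text
w23 t 20.82 pos [ 0.4699 -0.3209  0.1428] jaw ang -89.83 xdown [-0.006  0.002 -1.   ] F [-8.06 -0.28 -2.8 ] w 0.0143 q [-0.62  0.45  1.81 -0.    0.89  0.95]
scene crop origin 67 104 scale 3.3
side crop origin 275 78 scale 3.3
```

View pics/c23.png

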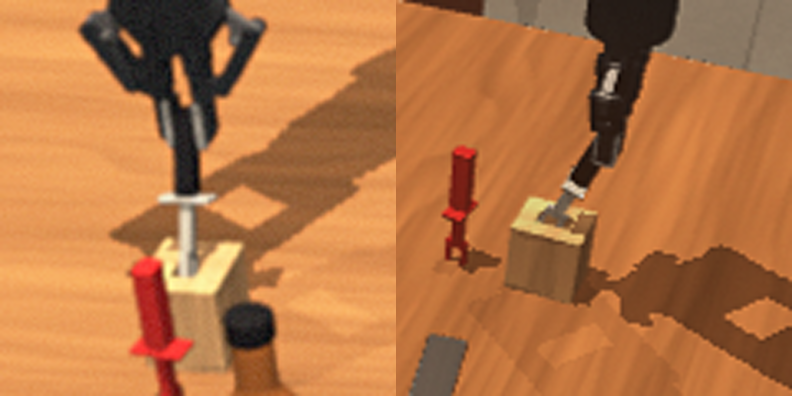

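View pics/w23.png

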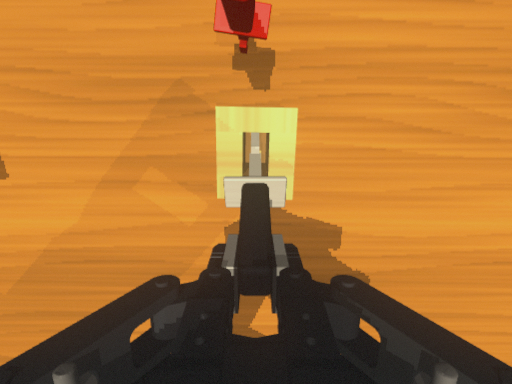

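Call:
send_rows(
  increments=[0.006,0,0.001,0,0.006,0,0.001,0,0.006,0,0.001,0,0.006,0,0,0,0.006,0,0,0,0,0,0,0],
)

```text
time_s: 21.47
ee_pos: [0.5012, -0.3214, 0.1462]
orientation: [0.499, 0.502, -0.5, 0.499]
contact_force: [-5.3, 0.2, -0.1]
grip_width: 0.0142
```

```bash
python3 sh.py 24
```

```text
w24 t 21.47 pos [ 0.5012 -0.3214  0.1462] jaw ang -89.86 xdown [-0.003  0.001 -1.   ] F [-5.35  0.24 -0.07] w 0.0142 q [-0.59  0.48  1.75 -0.    0.92  0.98]
scene crop origin 63 109 scale 3.3
side crop origin 266 75 scale 3.3
```

View pics/c24.png

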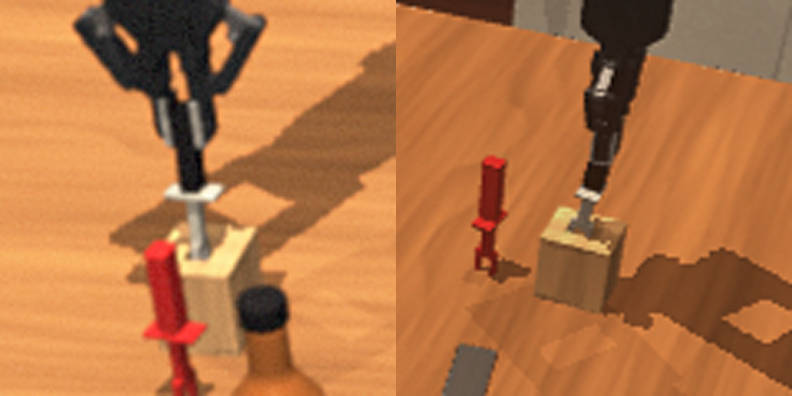

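View pics/w24.png

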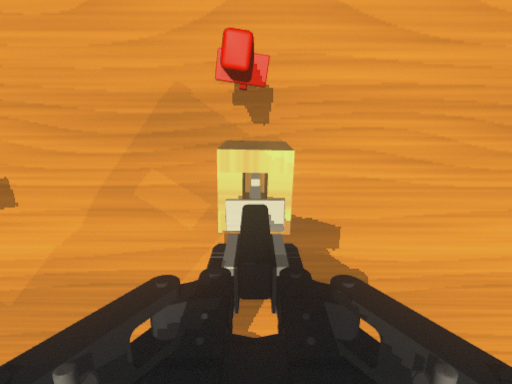

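Call:
send_rows(
  increments=[0.005,0,-0.004,0,0.005,0,-0.004,0,0.004,0,-0.004,0,0,0,0,0],
)

```text
time_s: 21.95
ee_pos: [0.5149, -0.3216, 0.1338]
orientation: [0.499, 0.501, -0.5, 0.5]
contact_force: [-4.1, -0.1, -3.4]
grip_width: 0.0146
```

```bash
python3 sh.py 25
```

```text
w25 t 21.95 pos [ 0.5149 -0.3216  0.1338] jaw ang -89.88 xdown [-0.003  0.001 -1.   ] F [-4.1  -0.11 -3.38] w 0.0146 q [-0.58  0.51  1.73 -0.    0.91  0.99]
scene crop origin 62 117 scale 3.3
side crop origin 261 77 scale 3.3
```

View pics/c25.png

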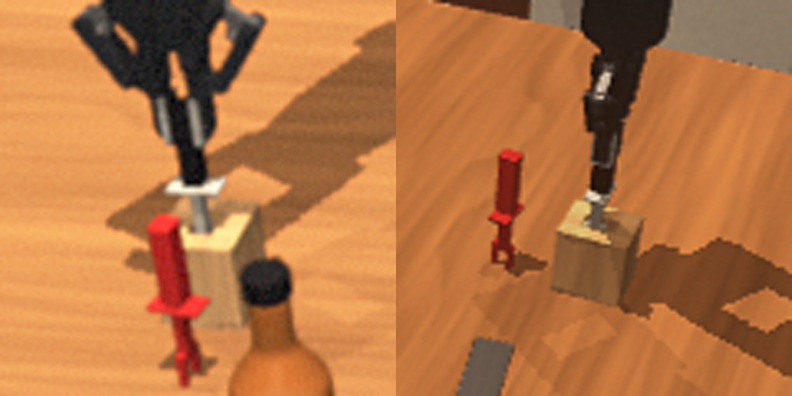

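View pics/w25.png

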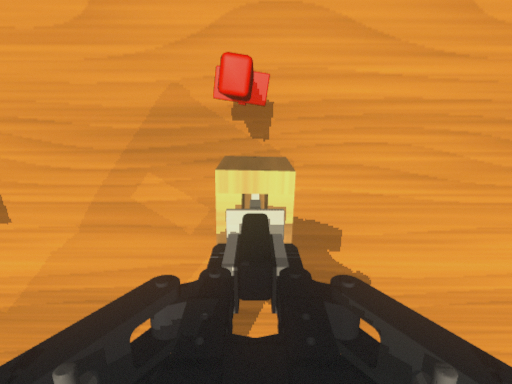

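Call:
send_rows(
  increments=[-0.003,0,-0.006,0,-0.001,0,-0.008,0,0,0,-0.008,0,0,0,-0.006,0,0,0,0,0],
)

```text
time_s: 22.52
ee_pos: [0.5116, -0.3215, 0.105]
orientation: [0.5, 0.501, -0.5, 0.5]
contact_force: [-0.1, -0.3, -1.4]
grip_width: 0.0143
```

```bash
python3 sh.py 26
```

```text
w26 t 22.52 pos [ 0.5116 -0.3215  0.105 ] jaw ang -89.91 xdown [-0.001  0.001 -1.   ] F [-0.15 -0.27 -1.44] w 0.0143 q [-0.58  0.54  1.75  0.    0.85  0.99]
scene crop origin 63 126 scale 3.3
side crop origin 261 84 scale 3.3
```

View pics/c26.png

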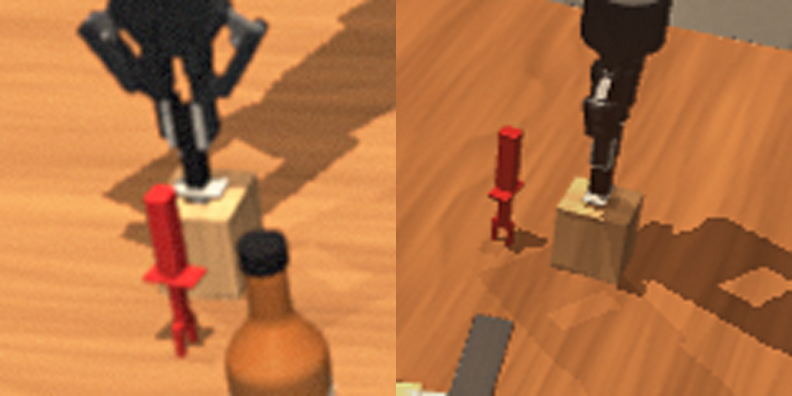

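View pics/w26.png

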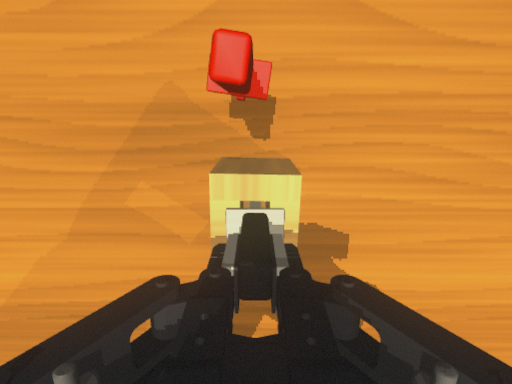

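Nearly seated. I lower it further while watching the force.

Call:
send_rows(
  increments=[0,0,-0.004,0,0,0,-0.003,0,0,0,0,0],
)

```text
time_s: 22.92
ee_pos: [0.5127, -0.3223, 0.1011]
orientation: [0.5, 0.5, -0.499, 0.501]
contact_force: [-2.2, 1.9, 10.3]
grip_width: 0.0144
```

Call:
send_rows(
  increments=[0,0,-0.003,0,0,0,-0.002,0,0,0,0,0],
)

```text
time_s: 23.17
ee_pos: [0.5138, -0.3227, 0.1008]
orientation: [0.5, 0.499, -0.499, 0.502]
contact_force: [-10.3, 10.8, 47.8]
grip_width: 0.0142
```

```bash
python3 sh.py 27
```

```text
w27 t 23.17 pos [ 0.5138 -0.3227  0.1008] jaw ang -89.92 xdown [ 0.004 -0.002 -1.   ] F [-10.29  10.82  47.79] w 0.0142 q [-0.58  0.55  1.75  0.    0.84  0.99]
scene crop origin 63 128 scale 3.3
side crop origin 260 85 scale 3.3
```

View pics/c27.png

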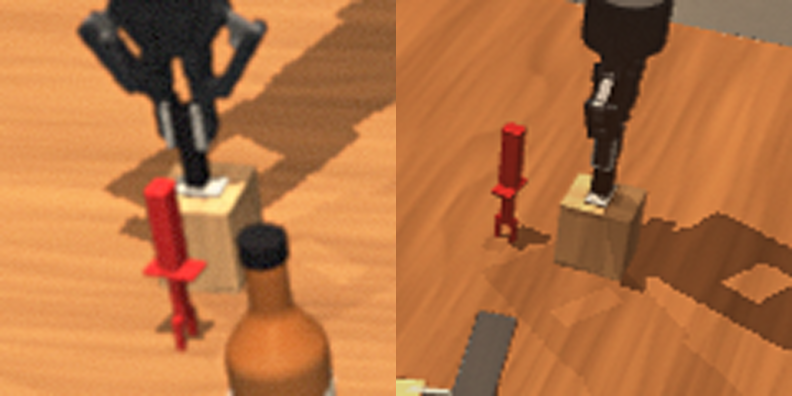

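Call:
send_rows(
  increments=[0,0,0.005,0,0,0,0,0],
)

```text
time_s: 23.48
ee_pos: [0.513, -0.3225, 0.1016]
orientation: [0.5, 0.499, -0.499, 0.502]
contact_force: [0.7, 0.1, -1.0]
grip_width: 0.0141
```

Call:
send_rows(
  increments=[0,0,0,0,0,0,0,0,0,0,0,0,0,0,0,0,0,0,0,0,0,0,0,0],
  jaw=100,
)

```text
time_s: 23.98
ee_pos: [0.5117, -0.3218, 0.0992]
orientation: [0.5, 0.501, -0.5, 0.5]
contact_force: [0.4, 0.7, 0.6]
grip_width: 0.0844
```

Call:
send_rows(
  increments=[0,0,0.03,0,0,0,0.035,0,0,0,0.035,0,0,0,0.03,0,0,0,0,0],
)

```text
time_s: 24.4
ee_pos: [0.515, -0.3239, 0.2363]
orientation: [0.5, 0.497, -0.499, 0.504]
contact_force: [0.7, -0.4, 0.7]
grip_width: 0.0856
```

```bash
python3 sh.py 28
```

```text
w28 t 24.4 pos [ 0.515  -0.3239  0.2363] jaw ang -89.9 xdown [ 0.009 -0.006 -1.   ] F [ 0.66 -0.42  0.71] w 0.0856 q [-0.58  0.38  1.66 -0.    1.09  0.99]
scene crop origin 56 80 scale 3.3
side crop origin 266 51 scale 3.3
```

View pics/w28.png

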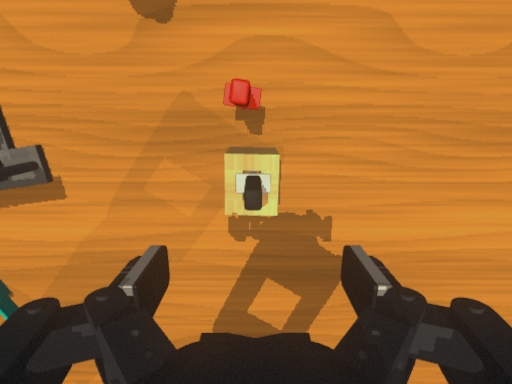

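View pics/d28.png

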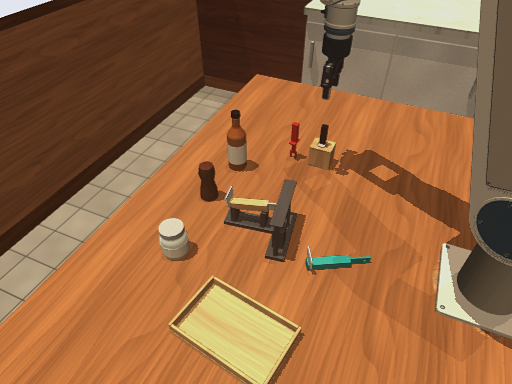

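```bash
python3 - <<'E'
from h import *
from ws import load
a=cv2.imread('pics/w28.png');cv2.imwrite('pics/w28z.png',cv2.resize(a[140:230,210:295],None,fx=6,fy=6,interpolation=cv2.INTER_CUBIC))
b=cv2.imread('pics/d28.png');cv2.imwrite('pics/d28z.png',cv2.resize(b[110:180,280:360],None,fx=6,fy=6,interpolation=cv2.INTER_CUBIC))
E
```

```text
(no output)
```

View pics/w28z.png

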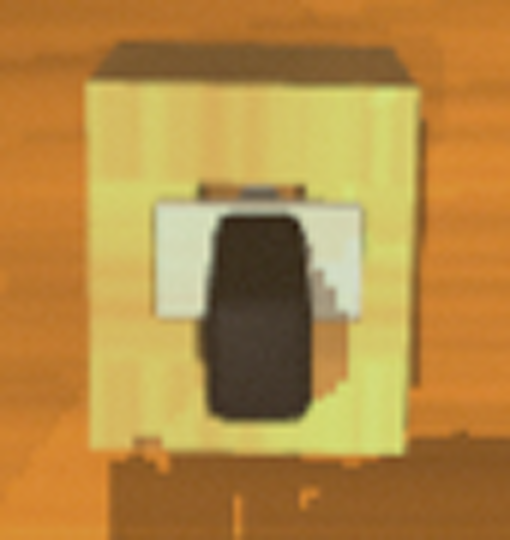

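View pics/d28z.png

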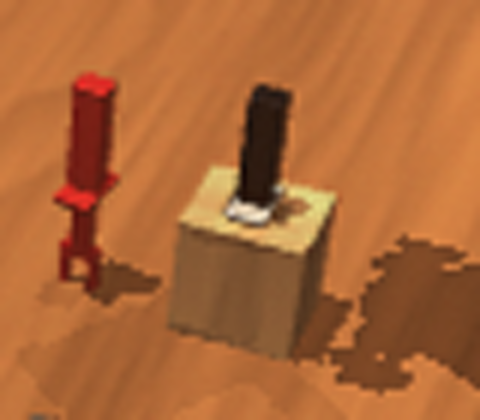

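```bash
python3 - <<'E'
from h import *
from ws import load
c,T=load('w28')
for n,u,v,z in(('top near',258,418,.142),('top far',258,305,.142),('fl far',258,200,.076),('fl near',258,320,.076),('flL',155,260,.076),('flR',362,260,.076),('hol',87,83,.072),('hol',418,88,.072),('hol',404,455,.072),('hol',90,450,.072)):print(n,onz(c,T,210+u/6,140+v/6,z).round(4))
E
```

```text
top near [ 0.5031 -0.3229  0.142 ]
top far [ 0.5204 -0.3229  0.142 ]
fl far [ 0.523  -0.3229  0.076 ]
fl near [ 0.5005 -0.3229  0.076 ]
flL [ 0.5119 -0.3041  0.076 ]
flR [ 0.5119 -0.342   0.076 ]
hol [ 0.5437 -0.2921  0.072 ]
hol [ 0.5428 -0.3519  0.072 ]
hol [ 0.4726 -0.3509  0.072 ]
hol [ 0.4737 -0.2908  0.072 ]
```

Call:
send_rows(
  increments=[0.008,0.035,0.005,0.014,0.008,0.035,0.005,0.014,0.008,0.035,0,0.014,0.008,0.035,0,0.014,0.008,0.035,0,0.014,0.008,0.035,0,0.014,0.008,0.035,0,0.014,0.008,0.035,0,0.014,0.008,0.035,0,0.014,0.008,0.033,0,0.014],
)

```text
time_s: 25.38
ee_pos: [0.5908, 0.0281, 0.2374]
orientation: [0.462, 0.535, -0.464, 0.533]
contact_force: [0.4, 0.0, -0.7]
grip_width: 0.0855
```

Call:
send_rows(
  increments=[0,0,0,0,0,0,0,0],
)

```text
time_s: 25.55
ee_pos: [0.5909, 0.0278, 0.2375]
orientation: [0.462, 0.536, -0.463, 0.534]
contact_force: [0.6, -0.0, -0.1]
grip_width: 0.0857
```

```bash
python3 ws.py w29
```

```text
w29 t 25.55 pos [0.5909 0.0278 0.2375] jaw ang -81.69 xdown [-0.004 -0.    -1.   ] F [ 0.61 -0.05 -0.11] w 0.0857 q [ 0.03  0.36  1.69 -0.    1.1   1.45]
```

View pics/w29_x.png

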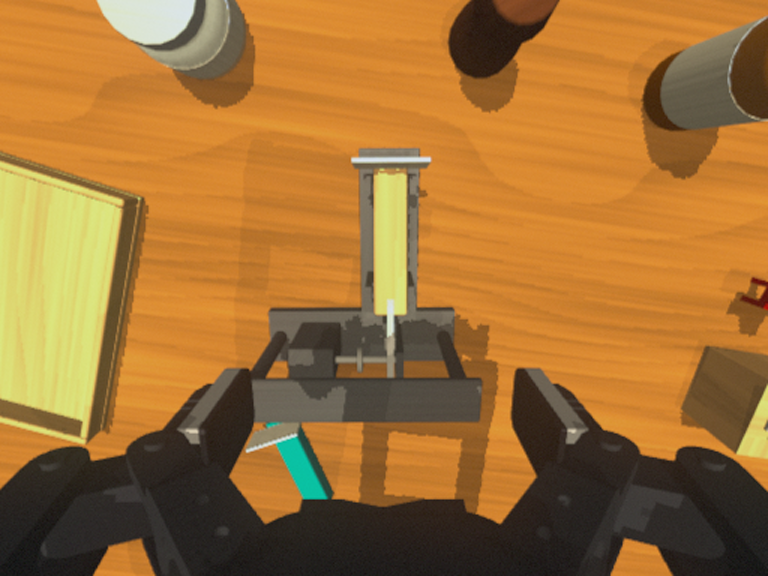

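```bash
python3 - <<'E'
from h import *
from ws import load
c,T=load('w29')
A=(onz(c,T,375/1.5,315/1.5,.087)+onz(c,T,408/1.5,315/1.5,.087))/2
B=(onz(c,T,374/1.5,172/1.5,.073)+onz(c,T,407/1.5,172/1.5,.073))/2
print(A.round(4),B.round(4),np.linalg.norm(A-B), np.degrees(np.arctan2(B[1]-A[1],B[0]-A[0])))
d=(B-A)/np.linalg.norm(B-A);print('mid',(A+d*.052).round(4))
for u,v in((145,198),(88,443),(0,153),(0,432)):print('tray',onz(c,T,u/1.5,v/1.5,.032).round(4))
for n,u,v in(('mill',486,75),('jar',220,70)):print(n,onz(c,T,u/1.5,v/1.5,0).round(3))
E
```

```text
[0.5596 0.0164 0.087 ] [0.6586 0.0318 0.073 ] 0.10117476776701564 8.865961293471964
mid [0.6105 0.0243 0.0798]
tray [0.6102 0.2218 0.032 ]
tray [0.3736 0.2767 0.032 ]
tray [0.6286 0.3328 0.032 ]
tray [0.3739 0.3577 0.032 ]
mill [ 0.743 -0.035  0.   ]
jar [0.716 0.178 0.   ]
```

Call:
send_rows(
  increments=[0.008,-0.0018,-0.02,0,0.008,-0.0017,-0.03,0,0,0,-0.035,0,0,0,-0.03,0,0,0,-0.025,0,0,0,0,0],
)

```text
time_s: 26.1
ee_pos: [0.6031, 0.0208, 0.0937]
orientation: [0.461, 0.536, -0.466, 0.531]
contact_force: [-0.3, -0.2, -0.3]
grip_width: 0.0854
```

```bash
python3 sh.py 30
```

```text
w30 t 26.1 pos [0.6031 0.0208 0.0937] jaw ang -81.99 xdown [-0.011 -0.    -1.   ] F [-0.34 -0.16 -0.27] w 0.0854 q [ 0.01  0.56  1.75 -0.    0.84  1.45]
scene crop origin 201 159 scale 3.3
side crop origin 190 145 scale 3.3
```

View pics/w30.png

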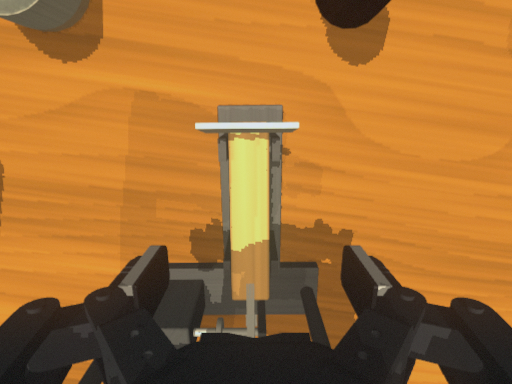

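View pics/c30.png

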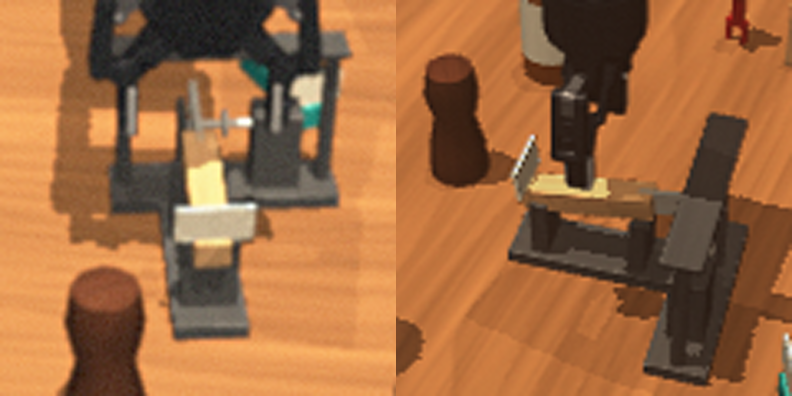

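Call:
send_rows(
  increments=[0,0.001,-0.015,0,0,0,-0.013,0,0,0,-0.005,0,0,0,0,0,0,0,0,0],
)

```text
time_s: 26.67
ee_pos: [0.608, 0.0235, 0.0671]
orientation: [0.463, 0.534, -0.463, 0.534]
contact_force: [-0.3, 0.9, 0.7]
grip_width: 0.0855
```

```bash
python3 sh.py 31
```

```text
w31 t 26.67 pos [0.608  0.0235 0.0671] jaw ang -81.88 xdown [ 0.  0. -1.] F [-0.28  0.86  0.7 ] w 0.0855 q [ 0.02  0.61  1.75 -0.    0.78  1.45]
scene crop origin 201 171 scale 3.3
side crop origin 189 154 scale 3.3
```

View pics/c31.png

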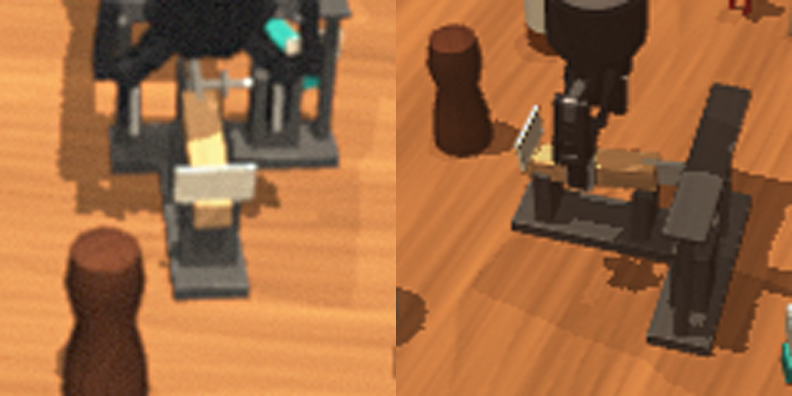

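Call:
send_rows(
  increments=[0,0.0005,-0.005,0,0,0,0,0],
)

```text
time_s: 26.98
ee_pos: [0.6077, 0.0242, 0.0613]
orientation: [0.463, 0.534, -0.463, 0.534]
contact_force: [-0.6, -0.1, -0.7]
grip_width: 0.0855
```

Call:
send_rows(
  increments=[0,0,0,0,0,0,0,0,0,0,0,0,0,0,0,0,0,0,0,0,0,0,0,0],
  jaw=0,
  squeeze=60,
)

```text
time_s: 27.48
ee_pos: [0.608, 0.0241, 0.0619]
orientation: [0.463, 0.534, -0.463, 0.534]
contact_force: [-0.5, -0.7, 2.4]
grip_width: 0.022
```

```bash
python3 sh.py 32
```

```text
w32 t 27.48 pos [0.608  0.0241 0.0619] jaw ang -81.88 xdown [ 0.  0. -1.] F [-0.47 -0.67  2.39] w 0.022 q [0.02 0.61 1.75 0.   0.78 1.45]
scene crop origin 201 173 scale 3.3
side crop origin 190 155 scale 3.3
```

View pics/c32.png

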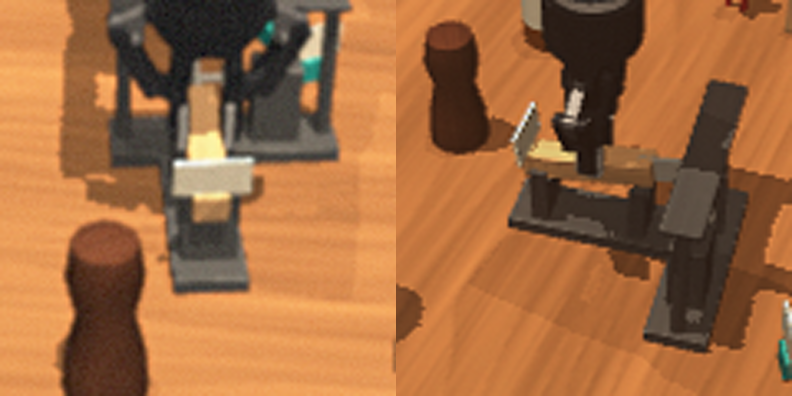

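View pics/w32.png

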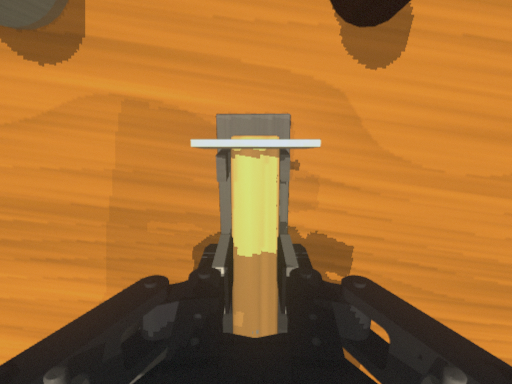

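Call:
send_rows(
  increments=[0,0,0.004,0,0,0,0.008,0,0.01,0.0014,0.001,0,0.015,0.0021,0.001,0,0.013,0.0018,0.001,0,0,0,0,0],
)

```text
time_s: 28.13
ee_pos: [0.6496, 0.0298, 0.0778]
orientation: [0.464, 0.533, -0.462, 0.535]
contact_force: [0.9, -0.4, -1.0]
grip_width: 0.0225
```

```bash
python3 sh.py 33
```

```text
w33 t 28.13 pos [0.6496 0.0298 0.0778] jaw ang -81.87 xdown [ 0.005  0.    -1.   ] F [ 0.94 -0.37 -1.05] w 0.0225 q [0.03 0.64 1.65 0.   0.85 1.46]
scene crop origin 203 178 scale 3.3
side crop origin 176 149 scale 3.3
```

View pics/c33.png

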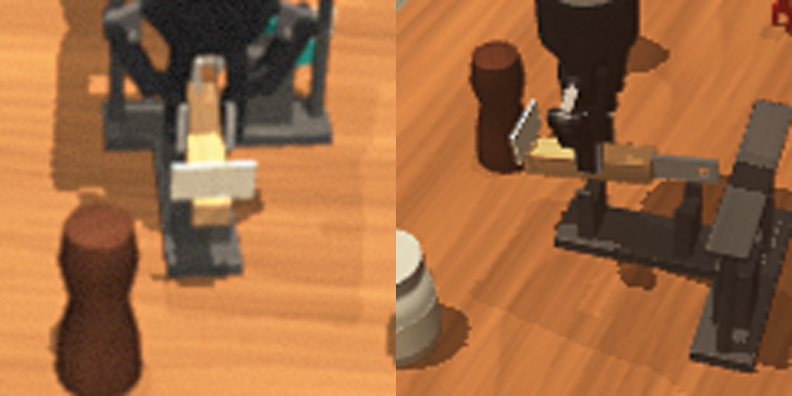

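Call:
send_rows(
  increments=[0,0,0.03,0,0,0,0.035,0,0,0,0.035,0,-0.012,0.03,0.01,-0.02,-0.014,0.035,0,-0.03,-0.014,0.035,0,-0.03,-0.014,0.035,0,-0.03,-0.014,0.035,0,-0.03,-0.014,0.035,0,-0.03,-0.014,0.035,0,-0.03],
  squeeze=60,
)

```text
time_s: 29.12
ee_pos: [0.548, 0.2704, 0.1865]
orientation: [-0.514, -0.485, 0.515, -0.485]
contact_force: [0.6, 0.3, -1.5]
grip_width: 0.0219
```

Call:
send_rows(
  increments=[-0.014,0.03,0,-0.03,-0.014,0.025,0,-0.02,0,0,-0.03,0,0,0,0,0,0,0,0,0],
)

```text
time_s: 29.53
ee_pos: [0.5199, 0.3233, 0.1552]
orientation: [-0.524, -0.473, 0.528, -0.472]
contact_force: [-0.0, -0.4, -0.9]
grip_width: 0.022
```

```bash
python3 sh.py 34
```

```text
w34 t 29.53 pos [0.5199 0.3233 0.1552] jaw ang -96.15 xdown [-0.004 -0.003 -1.   ] F [-0.05 -0.4  -0.92] w 0.022 q [ 0.54  0.49  1.7  -0.    0.96  2.22]
scene crop origin 336 125 scale 3.3
side crop origin 165 234 scale 3.3
```

View pics/w34.png

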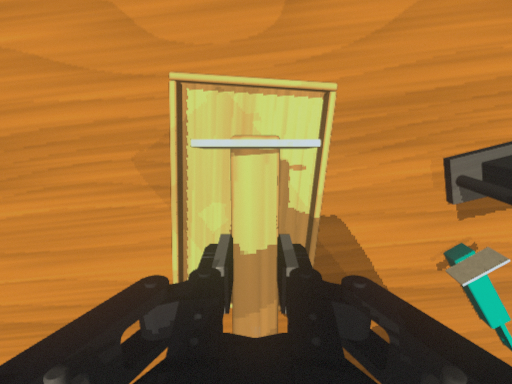

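View pics/c34.png

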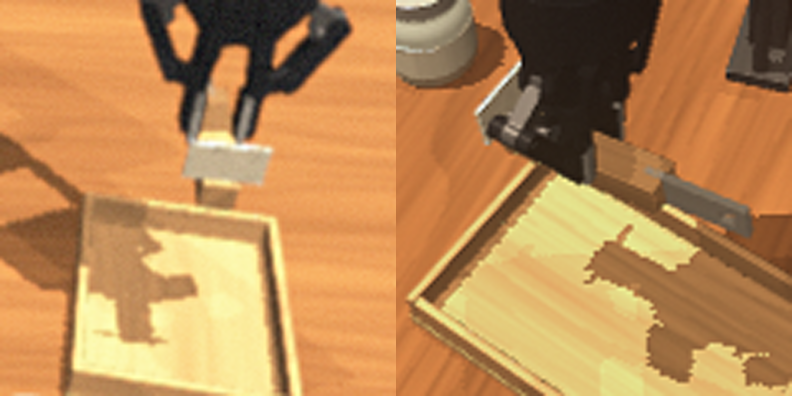

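```bash
python3 - <<'E'
from h import *
from ws import load
c,T=load('w34')
P={k:onz(c,T,*k,.032) for k in((170,73),(337,85),(173,270),(316,240))}
for k,p in P.items():print(k,p.round(4))
a,b=P[(170,73)],P[(337,85)]
e=(b-a)/np.linalg.norm(b-a);print(np.linalg.norm(b-a),np.degrees(np.arctan2(e[1],e[0])))
n=np.cross(e,[0,0,1]);n=n if n[0]<0 else -n
print('centre',((a+b)/2+n*.12).round(4),n)
E
```

```text
(170, 73) [0.6301 0.3854 0.032 ]
(337, 85) [0.6047 0.2407 0.032 ]
(173, 270) [0.4393 0.4187 0.032 ]
(316, 240) [0.4574 0.2664 0.032 ]
0.14683948443462558 -99.97269818593479
centre [0.4992 0.3338 0.032 ] [-0.98489039  0.17317889  0.        ]
```

Call:
send_rows(
  increments=[0,0.006,-0.03,0,0,0,-0.035,0,0,0,-0.03,0,0,0,-0.015,0,0,0,-0.008,0,0,0,-0.006,0,0,0,0,0],
)

```text
time_s: 30.27
ee_pos: [0.5224, 0.33, 0.0327]
orientation: [0.527, 0.472, -0.526, 0.472]
contact_force: [0.0, 1.3, -0.8]
grip_width: 0.0221
```

Call:
send_rows(
  increments=[0,0,-0.004,0,0,0,0,0],
)

```text
time_s: 30.43
ee_pos: [0.5227, 0.3307, 0.0295]
orientation: [0.527, 0.472, -0.526, 0.472]
contact_force: [-0.0, -0.1, -1.8]
grip_width: 0.0222
```

```bash
python3 sh.py 35
```

```text
w35 t 30.43 pos [0.5227 0.3307 0.0295] jaw ang -96.22 xdown [ 0.002  0.001 -1.   ] F [-0.02 -0.08 -1.83] w 0.0222 q [0.54 0.67 1.74 0.   0.73 2.22]
scene crop origin 328 170 scale 3.3
side crop origin 167 264 scale 3.3
```

View pics/c35.png

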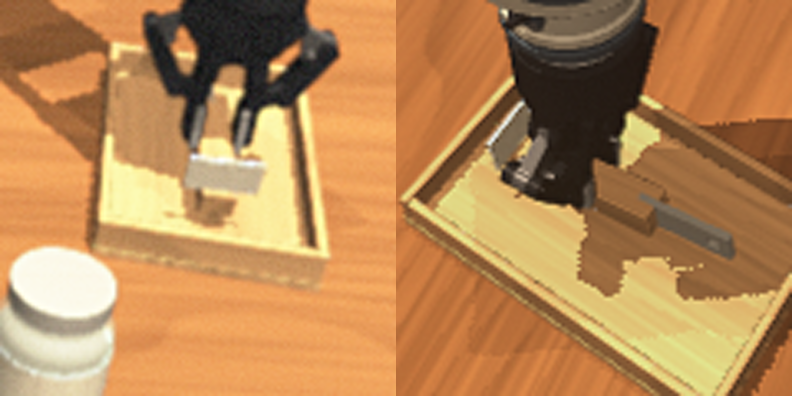

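Call:
send_rows(
  increments=[0,0,-0.004,0,0,0,0,0],
)

```text
time_s: 30.75
ee_pos: [0.5217, 0.3304, 0.0245]
orientation: [0.526, 0.472, -0.526, 0.472]
contact_force: [0.0, -0.6, -0.6]
grip_width: 0.0221
```

Call:
send_rows(
  increments=[0,0,-0.003,0,0,0,0,0],
)

```text
time_s: 30.92
ee_pos: [0.5215, 0.3303, 0.0211]
orientation: [-0.526, -0.472, 0.527, -0.472]
contact_force: [-0.2, -0.9, -1.5]
grip_width: 0.0224
```

Call:
send_rows(
  increments=[0,0,0,0,0,0,0,0,0,0,0,0,0,0,0,0],
  jaw=60,
)

```text
time_s: 31.25
ee_pos: [0.522, 0.3305, 0.0218]
orientation: [0.526, 0.472, -0.526, 0.472]
contact_force: [0.6, -0.7, -0.8]
grip_width: 0.0514
```

Call:
send_rows(
  increments=[0,0,0.01,0,0,0,0.03,0,0,0,0.035,0,0,0,0.035,0,0,0,0.035,0,0,0,0.03,0,0,0,0.02,0,0,0,0,0],
)

```text
time_s: 31.92
ee_pos: [0.5243, 0.3319, 0.223]
orientation: [0.53, 0.472, -0.523, 0.473]
contact_force: [1.1, 0.3, 0.5]
grip_width: 0.0512
```

```bash
python3 ws.py w36; python3 -c "
from h import *
a=snap('scene','s36.png');b=snap('side','d36.png')
cv2.imwrite('pics/s36z.png',cv2.resize(a[160:260,310:450],None,fx=5,fy=5,interpolation=cv2.INTER_CUBIC))
"
```

```text
w36 t 31.92 pos [0.5243 0.3319 0.223 ] jaw ang -96.2 xdown [ 0.008  0.005 -1.   ] F [1.15 0.26 0.52] w 0.0512 q [0.55 0.41 1.65 0.   1.08 2.22]
```

View pics/w36_x.png

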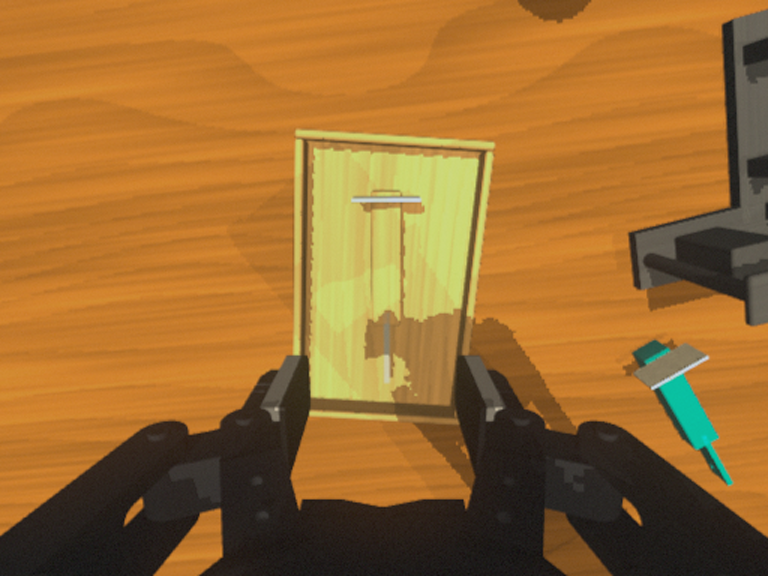

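View pics/d36.png

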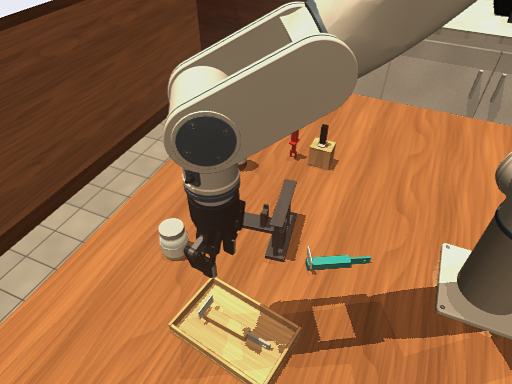

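View pics/s36z.png

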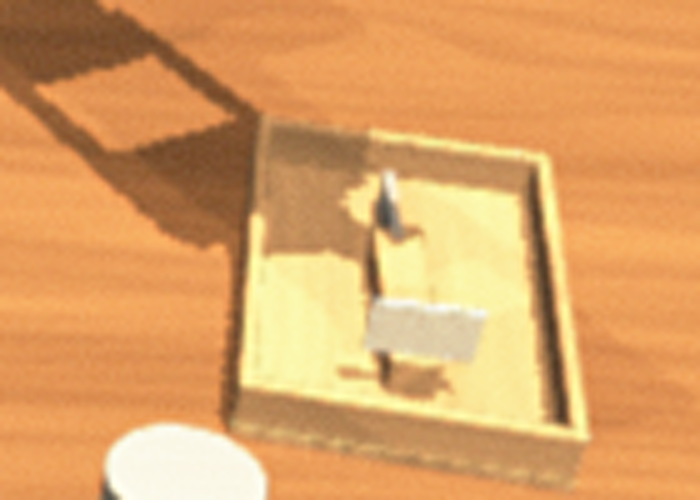

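```bash
python3 - <<'E'
from h import *
from ws import load
c,T=load('w36')
A=onz(c,T,387/1.5,315/1.5,.029);B=onz(c,T,387/1.5,190/1.5,.029);E=onz(c,T,388/1.5,382/1.5,.029)
print(A.round(4),B.round(4),np.linalg.norm(A-B),'tongue end dist from beech end',np.linalg.norm(E-A))
m=A+(B-A)/np.linalg.norm(B-A)*.052;d=m-[.4992,.3338,.029];print('tag_mid',m.round(4),'tray frame',d@np.array([.985,-.173,0]),d@np.array([.173,.985,0]))
cs,Ts=campose('scene')
a=cv2.imread('pics/s36.png');b=cv2.imread('pics/scene0.png')
o=[im[120:310,90:380] for im in(b,a)]
cv2.imwrite('pics/cmp.png',np.vstack([cv2.resize(x,None,fx=1.5,fy=1.5) for x in o]))
E
```

```text
[0.479  0.3339 0.029 ] [0.5797 0.3232 0.029 ] 0.10128417706251588 tongue end dist from beech end 0.061420487358197086
tag_mid [0.5307 0.3284 0.029 ] tray frame 0.031964547673483626 0.00014274508591499116
```

View pics/cmp.png

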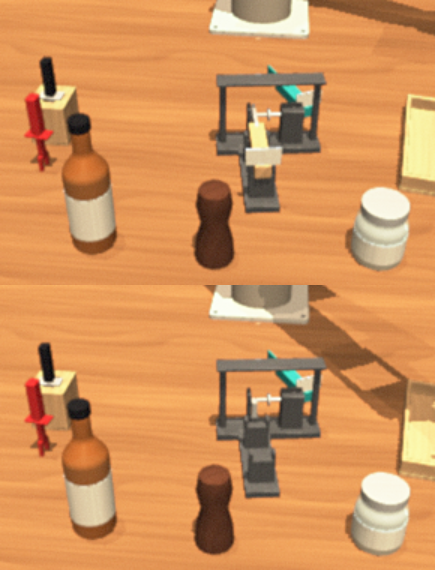

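```bash
python3 -c "
from h import *
b=cv2.imread('pics/d36.png');cv2.imwrite('pics/d36z.png',cv2.resize(b[270:384,160:310],None,fx=5,fy=5,interpolation=cv2.INTER_CUBIC))
print(st()['time_s'],st()['contact_force'])"
```

```text
32.0667 [0.80603232 0.38666104 0.31750826]
```

View pics/d36z.png

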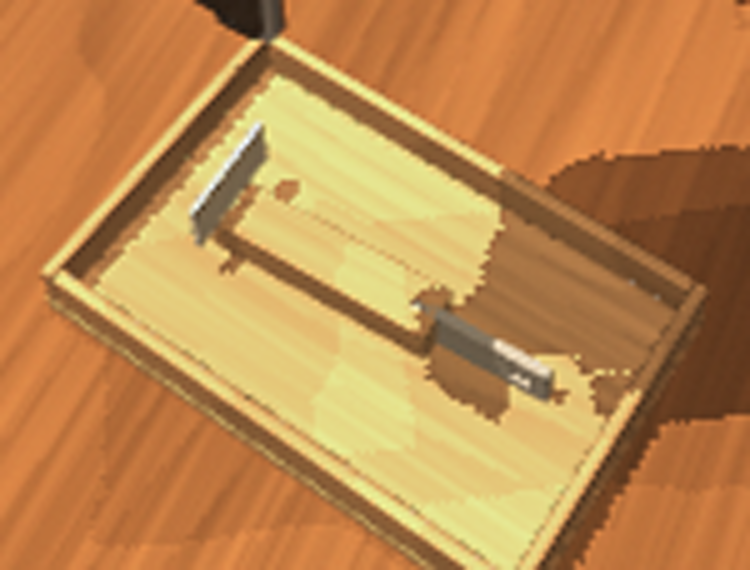

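```bash
python3 - <<'E'
from h import *
from ws import load
c2,T2=campose('side');cw,Tw=load('w36');c1,T1=campose('scene')
w=cv2.imread('pics/w36.png')
cv2.imwrite('pics/w36z.png',cv2.resize(w[115:280,225:300],None,fx=4.5,fy=3.6,interpolation=cv2.INTER_CUBIC))
for n,p in (('tongue end top',(550,368)),('tongue end bot',(548,398)),('beech near-eye front-bot',(425,352)),('beech card-end',(218,232)),('beech eye-end top',(425,325))):
    u=(160+p[0]/5,270+p[1]/5)
    print(n,[(z,onz(c2,T2,*u,z).round(4)[:2]) for z in(.007,.029,.040)])
print('wrist tongue end',[(z,onz(cw,Tw,258.7,254.7,z).round(4)[:2]) for z in(.007,.029,.04)])
print('scene tongue end top',[(z,onz(c1,T1,310+390/5,160+170/5,z).round(4)[:2]) for z in(.018,.029,.04,.05)])
E
```

```text
tongue end top [(0.007, array([0.4211, 0.3308])), (0.029, array([0.4176, 0.3407])), (0.04, array([0.4159, 0.3456]))]
tongue end bot [(0.007, array([0.417 , 0.3429])), (0.029, array([0.4136, 0.3524])), (0.04, array([0.4119, 0.3572]))]
beech near-eye front-bot [(0.007, array([0.472 , 0.3454])), (0.029, array([0.467 , 0.3548])), (0.04, array([0.4645, 0.3596]))]
beech card-end [(0.007, array([0.5791, 0.3322])), (0.029, array([0.571, 0.342])), (0.04, array([0.567 , 0.3469]))]
beech eye-end top [(0.007, array([0.477 , 0.3346])), (0.029, array([0.4719, 0.3444])), (0.04, array([0.4694, 0.3493]))]
wrist tongue end [(0.007, array([0.4066, 0.3404])), (0.029, array([0.4178, 0.3394])), (0.04, array([0.4233, 0.339 ]))]
scene tongue end top [(0.018, array([0.4021, 0.3471])), (0.029, array([0.4196, 0.3417])), (0.04, array([0.4371, 0.3363])), (0.05, array([0.4531, 0.3314]))]
```

View pics/w36z.png

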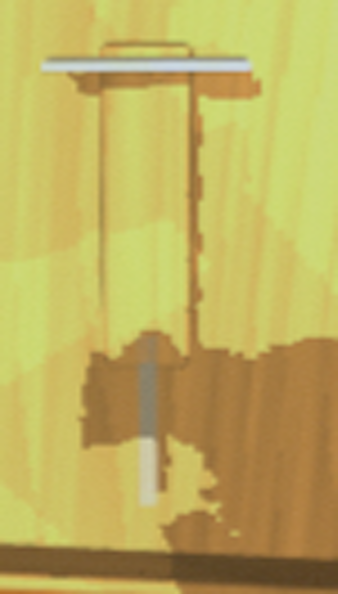

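```bash
python3 -c "
from h import *
print(bot.sign_off()); s=st(); print(s['time_s'])"
```

```text
the job is handed in; nothing more can be done
None
the job is handed in; nothing more can be done
```

I finished the whole job and handed it in at about 32 s of the 72 s allowed. The hand-in gave no verdict, so the results below come from my own checks.

**What I did**
- I leaned the forked tool in the gripper by pressing its prongs against the holder, first against the pocket rim and then against its outer edge. That gave a lean of about 36°.
- I straddled the pin, felt the collar at about 3.4 N and pushed it roughly 11 mm further. The eye popped up with the tool still pressing at about 5.5–6.3 N, and I held that for more than 0.25 s.
- I turned the hand half round to stay clear of the red look-alike tool. Then I stood the tool upright against the pocket wall, lowered it until its flange sat on the rim, and let go.
- I gripped the tag arm, drew it out from under the rail and laid it in the tray.

**Last checks**
- **Tool:** the flange size fits it resting on the rim. The handle top is right above the flange, so it stands upright, about 4 mm from the mouth's axis.
- **Tag arm:** it is about 32 mm (x) and 0 mm (y) from the tray's centre. Three camera views agree that the tongue's end is 29 mm up, as it should be when flat, and the card stands upright.
- **Bystanders:** the bottle, jar and mill show no movement between the first and last scene pictures.
- **Robot:** the gripper was open and well clear of everything.

**What did not go cleanly**
- The first lean came out at only about 29°, so I redid it.
- While seating the tool I pressed down with about 48 N at the wrist (limit 120 N), then backed off before releasing. That load went through the held tool, not the gripper's body.
- In the last wrist picture, shadows hid the edge between wood and tongue. I read the wood as 101 mm long instead of 110, but the arm's overall length (about 162 mm) was right.

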